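# Get the flush lidded tray out of the kit box

### The job

In the white box a blue lidded tray lies nested on a yellow open tray, too snug to get hold of. Tip it up by its thumb ledge, take it out and lay it flat, lid up, in the middle of the green cutting mat and lengthwise along it, without dropping it. Leave the yellow tray in the box and do not disturb the other things on the table.

Things in the scene. Friction and masses are not known exactly. Their poses are not given: they have to be found in the camera images.
- top_tray: Blue lidded tray, closed case 165 x 60 mm, 0.13 to 0.25 kg, centre of mass 8 mm to +x of its origin. Origin: centre of its underside; x along its length, z up. Body from x = -52.5 to +82.5 mm, 18 mm high, paler panel on top; thumb ledge from x = -82.5 to -52.5 mm, 8 mm high. Starts level, underside 39 mm above the table, top 2 mm below the box's rim; play 3 mm each side, 17 mm lengthwise.
- ledge (a point): Middle of the top of the blue thumb ledge, 15 mm from the upright step (10 mm high, facing the tray's -x, at its x = -52.5 mm) up to the body. Nothing is under this end: pressed here, the tray tips about point edge, this end sinking up to 24 mm, the other rising out of the box. Let go, it falls back, unless first pushed (against the step) along +x until its raised end can rest on the box's rim.
- lower_tray: Yellow open tray under the blue one, loose, 178 x 62 mm, 2 mm of play each way in the box. Origin: centre of its underside, 5 mm above the table; x along its length as the box. Walls 34 mm high from x = -14 mm to its +x end, with a cross wall of that height, 4 mm thick, at x = -14 to -10 mm; the blue tray rests on these. Walls only 10 mm high from there to the -x end.
- edge (a point): Top edge of the yellow tray's cross wall, at its x = -14 mm, 39 mm above the table: the line across the tray about which the blue tray tips. It is hidden under the blue tray at first.
- box: White storage box, fixed, 196 x 80 mm outside, walls 7 mm thick, inside 182 x 66 mm, floor 5 mm thick, rim 59 mm above the table. Origin: centre of its underside; x along its length. The blue tray's ledge is at the box's -x end, which faces the robot.
- mat: The green cutting mat, fixed, 240 x 160 x 3 mm. Origin: centre of its underside; x along its length, z up.
- paint_jar: Bystander, leave alone: small glass paint jar with a red cap, 32 mm across, 35 mm high. Origin: centre of its underside.
- cup: Bystander, leave alone: white coffee cup with a handle, 72 mm across, 60 mm high, on a steel dish. Origin: centre of its underside.
- glue: Bystander, leave alone: white glue bottle, 48 mm across, 130 mm high. Origin: centre of its underside.
- tumbler: Bystander, leave alone: drinking glass, 64 mm across, 130 mm high. Origin: centre of its underside.
- pliers: Bystander, leave alone: small pliers with black handles lying flat, 160 mm long. Origin: centre of its underside.
- plane: Bystander, leave alone: grey-green model aeroplane, 100 mm long, 130 mm span, 38 mm high. Origin: centre of its underside.
- carton: Bystander, leave alone: flat green carton, 60 x 90 x 25 mm. Origin: centre of its underside.
Things that resemble listed ones, but are neither listed nor needed, are in the scene too. What is shaped like the box but purple or turquoise is not meant.

How it is judged:
By the outcome, as a careful person would: the job done as asked, in the order asked, and still so for the second after the job is handed in, with the robot touching nothing.
It also fails if it takes over 64 s, if anything falls off the work surface, if the arm or the gripper's body presses on something with over 40 N, if the wrist force passes 120 N, or if a joint passes its speed limit or range.

### The arm

A 6-joint arm with a two-finger parallel gripper is mounted at the origin on the work surface. World frame = base frame: x ahead of the robot, y to its left, z up, the work surface at z = 0. Lengths are in m, angles in rad, forces in N, time in s.
With the tool pointing down it reaches from about 0.325 to 0.775 m from the base axis. Payload 5.5 kg.
Tool frame: the origin (TCP) lies on the centre line of the jaws, within the pads' length; the fingertips stand 19 mm ahead of it and the grasp point (between the pads) is the TCP; z points along the fingers, y is the line along which they close (so a half turn about z gives the same grasp; the last joint's range is limited). The gripper opens to 88 mm and grips with 3 to 60 N. Pads are 20 mm wide; open, the fingers measure 115 mm over their backs; the gripper's body (75 mm by 178 mm) begins 61 mm behind the grasp point.
Start: joints at [-1.325, 0.091, 1.231, -0, 1.82, -0.057], TCP at [0.179, -0.573, 0.218] pointing down, gripper open.
Joint ranges: [-2.87, 2.87], [-0.86, 2.18], [0.17, 2.46], [-1.51, 4.65], [0.06, 2.69], [-2.65, 2.65]. Speed limits (rad/s): [2.57, 2.57, 3.01, 3.14, 3.14, 3.14].

### API

Orientations are given as a rotation vector (axis times angle).
In Python, from cell import arm gives the robot as it stands. The module is installed in compiled form; this text tells all that it offers.
- The arm moves only by the tool step_arm, never from a script. Its arguments are lists of equal length, an entry for each row: "xyz": the shift along the tool's x, y, z in mm, a list of three; "rot": the turn, a rotation vector about the tool's x, y, z in degrees, a list of three. A call has 1 to 10 rows; each row is the pose to reach, as a shift and turn from the pose commanded when the call began, along the tool's axes at that moment; what a row does not reach only later rows make up. A row lasts 1/10 s, in which the tool goes at most 50 mm and 8.59 degrees, less where a joint would pass 70% of its speed; a pose out of reach is approached as far as the arm can. A call with a gripper value outside its range is refused whole. "jaw" is the opening, from 0 (shut) to 1 (fully open), set as the call begins (left out, the last holds). The fingers move at their own pace and stop on an object; "newtons" is the grip in N (left out, the last holds). Time passes only in rows, so rows that repeat a pose let the fingers close. It gives the time, the measured TCP pose, the force, the opening and the grip force at its end, in the units of the state.
- arm.read_state(): the state, without advancing time (a new reading comes with each control period).
- arm.snapshot(name): name is "scene" or "top"; returns the picture (400x640x3 uint8, red, green, blue); there is no depth.
- arm.camera_model(name): a dict with "intrinsics" (3x3 intrinsics, pixels), "eye" and "rotation" of the camera in the world. Camera axes: x right, y down, z forward; pixel columns grow to the right and rows downward; lengths in m; the calibration is good to about 2 mm. A picture is of the moment at which its call begins. camera_model takes no time and is no camera call.
- arm.close_job(): hands the job in; it is judged then, once.
The state is a dict: "time_s": time; "joint_pos": joint angles; "qd": joint speeds; "effort": joint torques, N m; "ee_pos": TCP position; "orientation": TCP orientation; "force": force on the tool from outside, world axes, zero at the start; "moment": the same for the moment, N m; "grip_width": finger opening in m; "gripper_force": force on a finger pad.
Only numpy, scipy, OpenCV 4.12 (cv2) and the standard library are available. Lean on these libraries where they do the work, as an engineer would, in place of code of your own. Each camera call takes 0.05 s, during which the arm holds its last target. There are 200 camera calls.

## Working session

There is one attempt and no reset: what is moved stays moved. The work goes in short steps, Python scripts to look and compute and a tool call to move; the robot and the scene stay as the last step left them, time stands still between calls to the robot, and variables do not carry over. Pictures are saved under pics/ and viewed, at most 10 in all, crops included, and the job is handed in when it is done.

Besides the shell and the picture viewer there is one more tool, called as name(argument=value, ...) on one line, values as JSON. step_arm: Moves the arm, as the interface text tells. Its arguments: {"type":"object","properties":{"xyz":{"type":"array","items":{"type":"array","items":{"type":"number"}}},"rot":{"type":"array","items":{"type":"array","items":{"type":"number"}}},"jaw":{"type":"number"},"newtons":{"type":"number"}},"required":["xyz","rot"]}

```bash
mkdir -p pics; python3 - <<'E'
from cell import arm
import cv2,numpy as np
np.set_printoptions(precision=4,suppress=True)
for n in("scene","top"):
    im=arm.snapshot(n); cv2.imwrite(f"pics/{n}0.png",im[:,:,::-1]); c=arm.camera_model(n); print(n,c)
s=arm.read_state();print(s)
E
```

```text
scene {'intrinsics': array([[396.3078,   0.    , 316.9627],
       [  0.    , 396.3078, 201.5881],
       [  0.    ,   0.    ,   1.    ]]), 'eye': array([ 1.1888, -0.2641,  1.0855]), 'rotation': array([-2.1341, -1.4893,  0.4519])}
top {'intrinsics': array([[500.4373,   0.    , 314.7141],
       [  0.    , 500.4373, 197.7485],
       [  0.    ,   0.    ,   1.    ]]), 'eye': array([ 0.3199, -0.0054,  1.5049]), 'rotation': array([-2.1194,  2.1602, -0.1345])}
{'time_s': 0.1, 'joint_pos': array([-1.3247,  0.0918,  1.2317, -0.    ,  1.8198, -0.0567]), 'qd': array([ 0.0007, -0.0018, -0.0034,  0.0021,  0.0019,  0.0005]), 'effort': array([  0.0037, -44.7855, -40.7571,   0.07  ,   0.0284,  -0.0001]), 'ee_pos': array([ 0.1788, -0.5725,  0.2165]), 'orientation': array([-3.104 , -0.4736,  0.0003]), 'force': array([-0.4332,  0.1797, -0.8834]), 'moment': array([-0.0338,  0.0077,  0.0441]), 'gripper_force': 0.0, 'grip_width': 0.08770270364998876}
```

View pics/scene0.png

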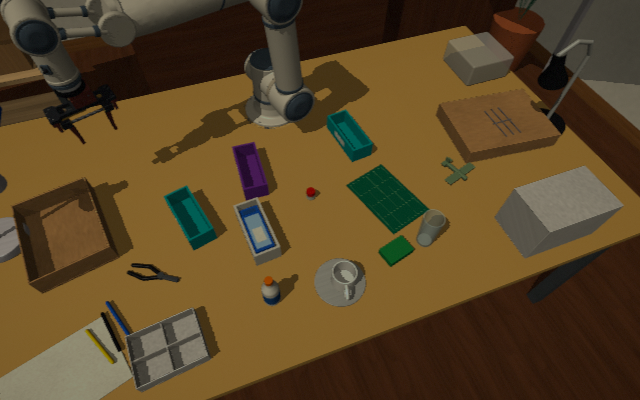

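View pics/top0.png

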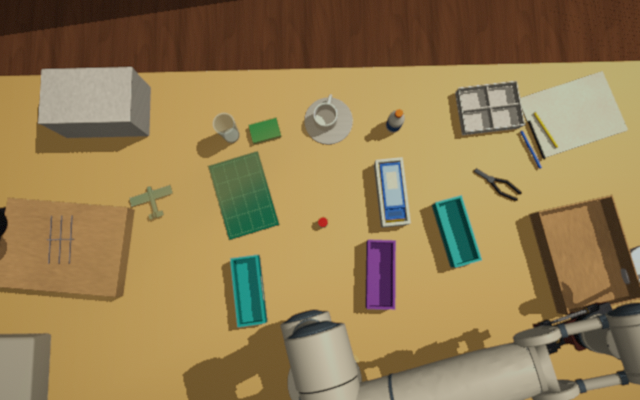

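The scene shows the white box at (258,230) in scene and (392,192) in top. Its blue ledge is at the robot end, around (396,213) in top. The mat is at (243,195) in top and the jar at (323,222). Two turquoise boxes and one purple box are distractors.

```bash
cat > h.py <<'E'
import cv2,numpy as np
from scipy.spatial.transform import Rotation as R
np.set_printoptions(precision=4,suppress=True)
def ray(c,uv):
    return R.from_rotvec(c["rotation"]).as_matrix()@np.linalg.inv(c["intrinsics"])@np.array([uv[0],uv[1],1.])
def plane(c,uv,z):
    d=ray(c,uv); return c["eye"]+d*(z-c["eye"][2])/d[2]
def tri(c1,u1,c2,u2):
    A=[];b=[]
    for c,u in((c1,u1),(c2,u2)):
        d=ray(c,u);d/=np.linalg.norm(d);P=np.eye(3)-np.outer(d,d);A.append(P);b.append(P@c["eye"])
    A=np.vstack(A);b=np.hstack(b);x=np.linalg.lstsq(A,b,rcond=None)[0];return x,np.linalg.norm(A@x-b)
def quad(mask):
    cs,_=cv2.findContours(mask,cv2.RETR_EXTERNAL,cv2.CHAIN_APPROX_NONE)
    c=max(cs,key=cv2.contourArea);return c,cv2.boxPoints(cv2.minAreaRect(c))
E
python3 - <<'E'
from h import *
from cell import arm
for n,win in(("top",(355,140,430,245)),("scene",(215,180,300,275))):
    im=cv2.imread(f"pics/{n}0.png");hsv=cv2.cvtColor(im,cv2.COLOR_BGR2HSV)
    c=arm.camera_model(n);H,S,V=cv2.split(hsv)
    w=np.zeros_like(H);w[win[1]:win[3],win[0]:win[2]]=1
    blue=((H>95)&(H<125)&(S>110)&(w>0)).astype(np.uint8)*255
    white=((S<70)&(V>90)&(w>0)).astype(np.uint8)*255
    both=cv2.morphologyEx(blue|white,cv2.MORPH_CLOSE,np.ones((3,3)))
    pale=((H>90)&(H<130)&(S<110)&(S>25)&(w>0))
    for nm,m,z in(("blue",blue,.057),("box",both,.059)):
        ct,q=quad(m);print(n,nm,q.round(1).tolist());print(np.array([plane(c,p,z) for p in q])[:,:2])
    g=((H>65)&(H<88)&(S>90)).astype(np.uint8)*255
    cs,_=cv2.findContours(g,cv2.RETR_EXTERNAL,cv2.CHAIN_APPROX_NONE)
    for k in cs:
        if cv2.contourArea(k)>300:
            q=cv2.boxPoints(cv2.minAreaRect(k));ap=cv2.approxPolyDP(cv2.convexHull(k),5,True)[:,0]
            print("green",cv2.contourArea(k),ap.tolist(),np.array([plane(c,p,.003) for p in ap])[:,:2].tolist())
    x0,y0,x1,y1=win
    cv2.imwrite(f"pics/{n}c.png",cv2.resize(im[y0:y1,x0:x1],None,fx=5,fy=5,interpolation=cv2.INTER_CUBIC))
a=cv2.imread("pics/topc.png");b=cv2.imread("pics/scenec.png");h=max(a.shape[0],b.shape[0])
o=np.zeros((h,a.shape[1]+b.shape[1],3),np.uint8);o[:a.shape[0],:a.shape[1]]=a;o[:b.shape[0],a.shape[1]:]=b;cv2.imwrite("pics/crop.png",o)
E
```

```text
top blue [[379.3999938964844, 163.60000610351562], [399.3999938964844, 161.39999389648438], [405.3999938964844, 216.89999389648438], [385.3999938964844, 219.0]]
[[ 0.6252 -0.1753]
 [ 0.6304 -0.2342]
 [ 0.4662 -0.2448]
 [ 0.461  -0.1869]]
top box [[373.20001220703125, 159.8000030517578], [402.0, 156.1999969482422], [410.5, 223.6999969482422], [381.70001220703125, 227.3000030517578]]
[[ 0.6364 -0.1574]
 [ 0.6454 -0.2424]
 [ 0.4459 -0.2582]
 [ 0.4371 -0.1748]]
green 1898.0 [[257, 255], [266, 320], [238, 326], [231, 259]] [[0.3658515266434216, 0.19343729350132308], [0.17573124074238924, 0.1672340898508347], [0.15987040626223586, 0.24956828062520664], [0.35538954428215913, 0.27132957708816824]]
green 1967.0 [[461, 196], [480, 259], [451, 266], [433, 205]] [[0.5315682326234064, -0.42370631808968034], [0.34197296013679235, -0.4685789915134905], [0.3229707600140544, -0.38192338607344606], [0.5059002353022268, -0.33817346342957905]]
green 1512.5 [[266, 188], [277, 224], [230, 238], [224, 217]] [[0.5682298041369651, 0.16568097491137396], [0.4576204425268172, 0.13290667313763319], [0.4181525579
[... 913 characters left out ...]
3865924, -0.33438410318003065], [0.5281747161315598, -0.4070315830205849], [0.30002950163276443, -0.46494996652067766]]
green 2597.0 [[380, 165], [428, 209], [393, 233], [347, 185]] [[0.41945949764734425, 0.27328731324508404], [0.6437003618289473, 0.3406931779493656], [0.6861034382604515, 0.19115766376266657], [0.46161299536786915, 0.12823451383758838]]
green 1301.0 [[328, 115], [346, 110], [372, 143], [370, 154], [352, 161], [327, 127]] [[0.1197898156316326, 0.1915802132311749], [0.11741402458488315, 0.26896141940970997], [0.3133541302349976, 0.29123578597980515], [0.3601111613229292, 0.2615467681469408], [0.3684947922034465, 0.18687997239224924], [0.17967581454064563, 0.16415048101242302]]
```

View pics/crop.png

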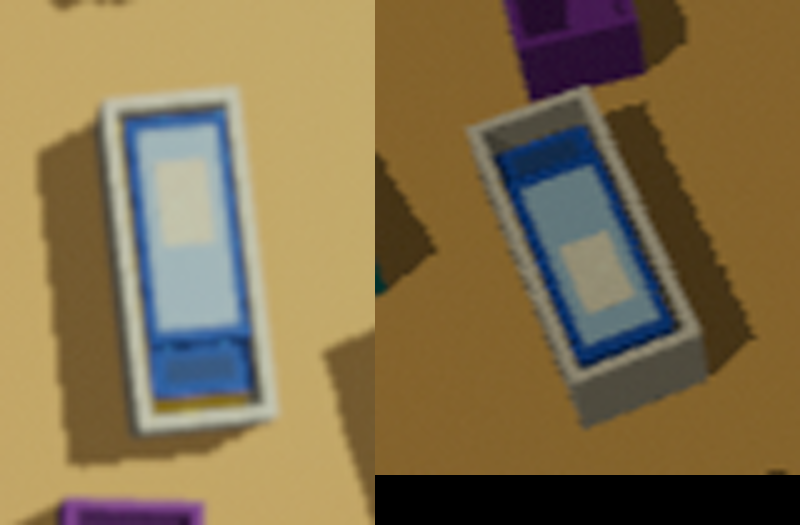

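The crop shows the rim corners, the ledge with its step at crop-top (200,336), and a yellow strip at the -x end at crop-top (200,403). Next I triangulate these points.

```bash
python3 - <<'E'
from h import *
from cell import arm
ct,cs=arm.camera_model("top"),arm.camera_model("scene")
T=lambda x,y:(355+x/5-.4,140+y/5-.4)
S=lambda x,y:(215+(x-375)/5-.4,180+y/5-.4)
def show(d):
    P=[]
    for k,(a,b) in d.items():
        x,e=tri(ct,a,cs,b);P.append(x);print(k,x,round(e,4))
    return np.array(P)
P=show({"rim-x-y":(T(277,413),S(467,128)),"rim-x+y":(T(137,433),S(585,87)),"rim+x+y":(T(103,101),S(702,325)),"rim+x-y":(T(240,87),S(575,380))})
print("box c",P.mean(0),"yaw",np.degrees(np.arctan2(*(P[2]+P[3]-P[0]-P[1])[1::-1])),np.linalg.norm(P[2]-P[1]),np.linalg.norm(P[1]-P[0]))
B=show({"+x+y":(T(123,112),S(672,330)),"+x-y":(T(227,107),S(580,368)),"step-y":(T(247,331),S(520,186)),"step+y":(T(149,338),S(605,155))})
for k,p,z in(("ledge end -y",T(252,392),.047),("ledge end +y",T(153,398),.047),):print(k,plane(ct,p,z))
for k,p,z in(("ledge end -y",S(498,150),.047),("ledge end +y",S(587,122),.047)):print(k,plane(cs,p,z))
M=show({"a":((230,238),(380,165)),"b":((211,163),(428,209)),"c":((260,153),(393,233)),"d":((277,224),(347,185))})
print("mat",M.mean(0),"yaw",np.degrees(np.arctan2(*(M[1]+M[2]-M[0]-M[3])[1::-1])),np.linalg.norm(M[1]-M[0]),np.linalg.norm(M[1]-M[2]))
# better mat from masks
for n,c in(("top",ct),("scene",cs)):
    hsv=cv2.cvtColor(cv2.imread(f"pics/{n}0.png"),cv2.COLOR_BGR2HSV);H,Sa,V=cv2.split(hsv)
    m=((H>60)&(H<95)&(Sa>70)).astype(np.uint8)*255;w=np.zeros_like(m)
    x0,y0,x1,y1=(205,148,282,243) if n=="top" else (342,160,430,238)
    w[y0:y1,x0:x1]=255;m=cv2.morphologyEx(m&w,cv2.MORPH_CLOSE,np.ones((7,7)))
    k,q=quad(m);W=np.array([plane(c,p[0],.003) for p in k])[:,:2]
    r=cv2.minAreaRect((W*1000).astype(np.float32));print(n,r)
E
```

```text
rim-x-y [ 0.4503 -0.2574  0.0582] 0.0003
rim-x+y [ 0.4405 -0.1782  0.0515] 0.002
rim+x+y [ 0.6357 -0.1623  0.0627] 0.0007
rim+x-y [ 0.6432 -0.2422  0.0602] 0.0022
box c [ 0.5424 -0.21    0.0581] yaw 4.585885046513909 0.19618344690040845 0.08009768692875162
+x+y [ 0.6298 -0.1769  0.0558] 0.0026
+x-y [ 0.6328 -0.2363  0.0523] 0.0008
step-y [ 0.4995 -0.2399  0.054 ] 0.004
step+y [ 0.4963 -0.1837  0.0548] 0.0025
ledge end -y [ 0.4639 -0.2451  0.047 ]
ledge end +y [ 0.4615 -0.1874  0.047 ]
ledge end -y [ 0.4651 -0.2433  0.047 ]
ledge end +y [ 0.4635 -0.1852  0.047 ]
a [0.4181 0.2747 0.001 ] 0.0006
b [0.6482 0.3339 0.0126] 0.002
c [ 0.6815  0.1892 -0.0039] 0.007
d [ 0.4577  0.1321 -0.0034] 0.0022
mat [0.5514 0.2325 0.0016] yaw 14.377951884387011 0.2378062710497563 0.14941536415579715
top ((500.6510314941406, 222.2442626953125), (134.59568786621094, 154.17135620117188), 16.595867156982422)
scene ((564.7474975585938, 237.3235626220703), (262.4805603027344, 156.55667114257812), 16.033876419067383)
```

```bash
cat >> h.py <<'E'
YAW=np.radians(4.4);BC=np.array([.5424,-.210])
def box(lx,ly=0,z=0):
    c,s=np.cos(YAW),np.sin(YAW);return np.array([BC[0]+c*lx-s*ly,BC[1]+s*lx+c*ly,z])
def goal(st,p,yaw,pitch=0):
    """pitch>0: tool leans as nose-up tray (tool x up)"""
    R0=R.from_rotvec(st["orientation"])
    Rg=R.from_euler('z',yaw)*R.from_euler('y',-np.radians(pitch))*R.from_euler('x',np.pi)
    d=R0.inv().apply(np.array(p)-st["ee_pos"])*1000
    print("shift",d.round(1),"rot",np.degrees((R0.inv()*Rg).as_rotvec()).round(2))
def unbox(p):
    c,s=np.cos(YAW),np.sin(YAW);d=np.array(p)[:2]-BC;return np.array([c*d[0]+s*d[1],-s*d[0]+c*d[1]])*1000
E
python3 - <<'E'
from h import *
from cell import arm
s=arm.read_state()
print("step",unbox([.4975,-.2125]),"jointly",s["joint_pos"])
goal(s,[.4840,-.2135,.15],YAW)
cs,ct=arm.camera_model("scene"),arm.camera_model("top")
print("glue cap",tri(ct,(399,112),cs,(268,280)),"glue base",plane(cs,(272,302),0))
E
```

```text
step [-44.9595   0.9521] jointly [-1.3247  0.0918  1.2317 -0.      1.8198 -0.0567]
shift [ 398.3 -251.5   67. ] rot [-0.1   0.01 12.95]
glue cap (array([ 0.7588, -0.2282,  0.1269]), np.float64(9.98719044304115e-05)) glue base [ 0.7698 -0.2317  0.    ]
```

step_arm(xyz=[[40, -25, 0], [80, -50, 0], [120, -76, 0], [160, -101, 0], [200, -126, 10], [239, -151, 20], [279, -176, 35], [319, -201, 50], [359, -226, 60], [398, -251, 67]], rot=[[0, 0, 2], [0, 0, 4], [0, 0, 6], [0, 0, 8], [0, 0, 10], [0, 0, 12], [0, 0, 12.9], [0, 0, 12.9], [0, 0, 12.9], [0, 0, 12.9]], jaw=0, newtons=30)

```text
time_s: 1.1
ee_pos: [0.4845, -0.2125, 0.1491]
orientation: [-3.138, -0.122, 0.002]
force: [0.9, -0.2, 1.0]
grip_width: 0.011
gripper_force: 0.0
```

step_arm(xyz=[[0, 0, 0], [0, 0, 0], [0, 0, 0]], rot=[[0, 0, 0], [0, 0, 0], [0, 0, 0]])

```text
time_s: 1.4
ee_pos: [0.4835, -0.2152, 0.1506]
orientation: [3.139, 0.121, -0.001]
force: [-0.3, 0.1, 0.5]
grip_width: 0.0003
gripper_force: 0.0
```

```bash
python3 - <<'E'
from h import *
from cell import arm
s=arm.read_state()
print(s["time_s"],s["ee_pos"],unbox(s["ee_pos"]),s["force"],s["grip_width"],s["joint_pos"])
goal(s,[.4840,-.2135,.066],YAW)
im=[arm.snapshot(n)[:,:,::-1] for n in("scene","top")]
o=np.hstack([cv2.resize(im[0][170:280,205:305],None,fx=4,fy=4),cv2.resize(im[1][140:250,350:450],None,fx=4,fy=4)]);cv2.imwrite("pics/a1.png",o)
E
```

```text
1.4 [ 0.4835 -0.2152  0.1506] [-59.1364  -0.6759] [-0.2779  0.1421  0.493 ] 0.0002960289022588838 [-0.4827 -0.1027  1.5419 -0.0005  1.7025  1.011 ]
shift [ 0.7 -1.7 84.6] rot [0.02 0.02 0.01]
```

View pics/a1.png

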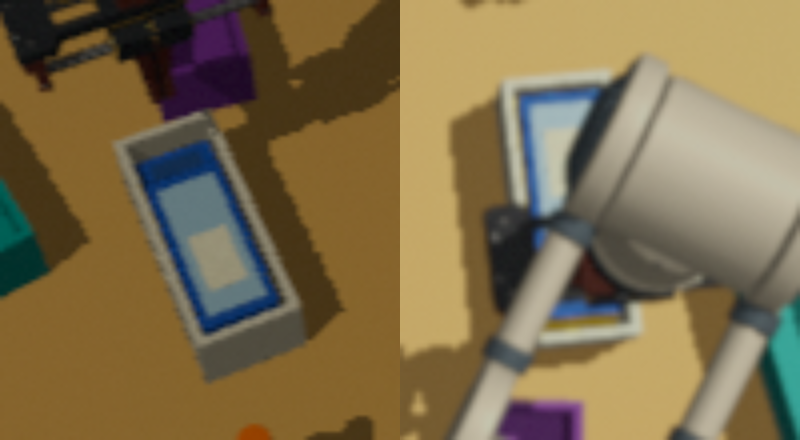

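The closed fingers are above the ledge, with the tip near (165,95) in the left crop.

step_arm(xyz=[[0, -1, 30], [0, -1, 55], [0, -1, 72], [0, -1, 78], [0, -1, 81], [0, -1, 84], [0, -1, 86], [0, -1, 88], [0, -1, 88], [0, -1, 88]], rot=[[0, 0, 0], [0, 0, 0], [0, 0, 0], [0, 0, 0], [0, 0, 0], [0, 0, 0], [0, 0, 0], [0, 0, 0], [0, 0, 0], [0, 0, 0]])

```text
time_s: 2.5
ee_pos: [0.484, -0.2135, 0.0628]
orientation: [3.139, 0.122, 0.001]
force: [0.3, 0.7, -0.3]
grip_width: 0.0003
gripper_force: 0.0
```

step_arm(xyz=[[0, 0, 2], [0, 0, 4], [0, 0, 6], [0, 0, 6], [0, 0, 6]], rot=[[0, 0, 0], [0, 0, 0], [0, 0, 0], [0, 0, 0], [0, 0, 0]])

```text
time_s: 3.0
ee_pos: [0.4838, -0.2134, 0.0564]
orientation: [-3.139, -0.122, 0.0]
force: [0.1, 0.2, 0.3]
grip_width: 0.0004
gripper_force: 0.0
```

```bash
python3 - <<'E'
from h import *
from cell import arm
s=arm.read_state()
print(s["time_s"],s["ee_pos"],unbox(s["ee_pos"]),s["force"])
im=[arm.snapshot(n)[:,:,::-1] for n in("scene","top")]
o=np.hstack([cv2.resize(im[0][170:280,205:305],None,fx=4,fy=4),cv2.resize(im[1][140:250,350:450],None,fx=4,fy=4)]);cv2.imwrite("pics/a2.png",o)
E
```

```text
3.0 [ 0.4838 -0.2134  0.0564] [-58.6629   1.0774] [0.127  0.2309 0.2587]
```

View pics/a2.png

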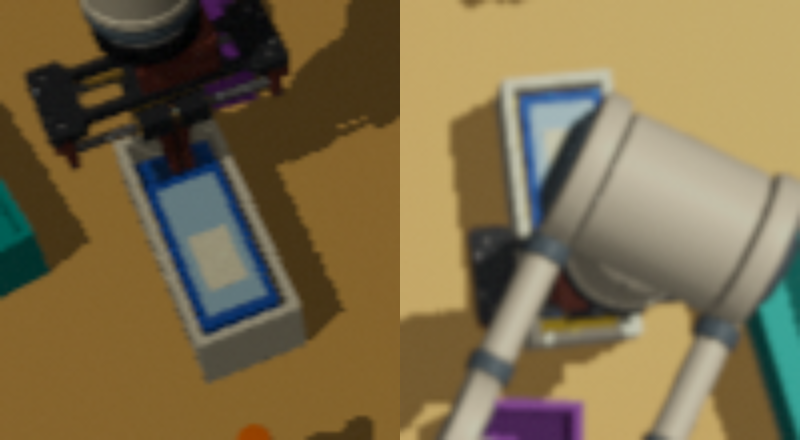

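```bash
python3 - <<'E'
from h import *
from cell import arm
im0=cv2.imread("pics/scene0.png");c=arm.camera_model("scene")
def proj(p):
    q=c["intrinsics"]@R.from_rotvec(c["rotation"]).as_matrix().T@(np.array(p)-c["eye"]);return (q[:2]/q[2]).round(1)
s=arm.read_state();Q=R.from_rotvec(s["orientation"])
for d in(.019,.009,0):print(d,proj(s["ee_pos"]+Q.apply([0,0,d])))
im1=arm.snapshot("scene")[:,:,::-1]
print(s["force"],s["ee_pos"])
for k,im in(("a",im0),("b",im1)):
    hsv=cv2.cvtColor(np.ascontiguousarray(im),cv2.COLOR_BGR2HSV);H,S,V=cv2.split(hsv);m=((H>95)&(H<125)&(S>110)).astype(np.uint8)*255
    w=np.zeros_like(m);w[180:275,215:300]=255;ct,q=quad(m&w);print(k,cv2.boundingRect(ct),q.round(1).tolist())
z=[cv2.resize(im[185:265,215:295],None,fx=5,fy=5,interpolation=cv2.INTER_CUBIC) for im in(im0,im1)]
cv2.imwrite("pics/a3.png",np.hstack(z))
E
```

```text
0.019 [250.4 213.3]
0.009 [250.  211.5]
0 [249.6 209.9]
[ 0.3799  0.7537 -0.1116] [ 0.4839 -0.2135  0.0566]
a (239, 205, 36, 48) [[238.1999969482422, 211.0], [257.29998779296875, 203.10000610351562], [274.79998779296875, 245.1999969482422], [255.6999969482422, 253.1999969482422]]
b (239, 205, 36, 48) [[238.1999969482422, 211.1999969482422], [257.29998779296875, 203.1999969482422], [274.79998779296875, 245.1999969482422], [255.6999969482422, 253.1999969482422]]
```

View pics/a3.png

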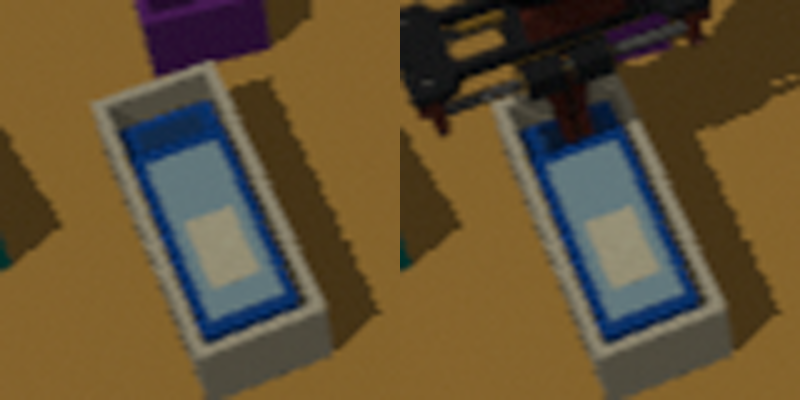

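The tip is on or just above the ledge at (573,135) in the right crop, and the tray has not moved. I keep descending in small steps while watching the force.

step_arm(xyz=[[0, 0, 1.5], [0, 0, 3], [0, 0, 4.5], [0, 0, 5], [0, 0, 5]], rot=[[0, 0, 0], [0, 0, 0], [0, 0, 0], [0, 0, 0], [0, 0, 0]])

```text
time_s: 3.65
ee_pos: [0.4838, -0.2135, 0.0517]
orientation: [3.139, 0.122, -0.0]
force: [-1.5, -0.1, 2.2]
grip_width: 0.0009
gripper_force: 1.1
```

```bash
cat >> h.py <<'E'
def look(arm,f=None):
    s=arm.read_state();print(s["time_s"],s["ee_pos"],unbox(s["ee_pos"]),s["force"],s["moment"])
    im=np.ascontiguousarray(arm.snapshot("scene")[:,:,::-1]);hsv=cv2.cvtColor(im,cv2.COLOR_BGR2HSV);H,S,V=cv2.split(hsv);m=((H>95)&(H<125)&(S>110)).astype(np.uint8)*255
    w=np.zeros_like(m);w[180:285,215:310]=255;ct,q=quad(m&w);print(cv2.boundingRect(ct),q.round(1).tolist())
    if f:cv2.imwrite(f,cv2.resize(im[175:275,205:305],None,fx=5,fy=5,interpolation=cv2.INTER_CUBIC))
E
python3 - <<'E'
from h import *
from cell import arm
look(arm)
E
```

```text
3.65 [ 0.4838 -0.2135  0.0517] [-58.7069   1.0323] [-1.4732 -0.0576  2.1584] [ 0.0735  0.1957 -0.0024]
(239, 205, 36, 48) [[238.1999969482422, 211.1999969482422], [257.29998779296875, 203.1999969482422], [274.79998779296875, 245.1999969482422], [255.6999969482422, 253.1999969482422]]
```

step_arm(xyz=[[0, 0, 1], [-0.5, 0, 2], [-0.5, 0, 3], [-1, 0, 4], [-1, 0, 4]], rot=[[0, 0, 0], [0, 0, 0], [0, 0, 0], [0, 0, 0], [0, 0, 0]])

```text
time_s: 4.2
ee_pos: [0.4827, -0.2136, 0.0472]
orientation: [-3.139, -0.122, 0.001]
force: [-3.0, -0.6, 2.1]
grip_width: 0.0003
gripper_force: 1.4
```

```bash
python3 - <<'E'
from h import *
from cell import arm
look(arm,"pics/a4.png")
E
```

```text
4.2 [ 0.4827 -0.2136  0.0472] [-59.8279   0.9975] [-2.9738 -0.5609  2.1054] [-0.0885  0.4416  0.0616]
(240, 207, 35, 45) [[238.60000610351562, 212.39999389648438], [257.70001220703125, 204.3000030517578], [274.79998779296875, 244.1999969482422], [255.6999969482422, 252.39999389648438]]
```

View pics/a4.png

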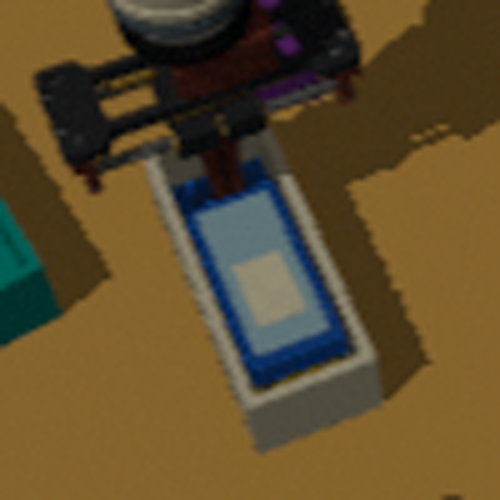

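The nose is lifting, with yellow visible under it at (310,375). I continue the press.

step_arm(xyz=[[-0.5, 0, 1], [-1, 0, 2], [-1, 0, 3], [-1.5, 0, 4], [-1.5, 0, 5], [-2, 0, 6], [-2, 0, 7], [-2, 0, 7]], rot=[[0, 0, 0], [0, 0, 0], [0, 0, 0], [0, 0, 0], [0, 0, 0], [0, 0, 0], [0, 0, 0], [0, 0, 0]])

```text
time_s: 5.05
ee_pos: [0.4808, -0.2137, 0.0403]
orientation: [-3.139, -0.122, 0.0]
force: [-2.2, -0.3, 1.7]
grip_width: 0.0005
gripper_force: 1.1
```

```bash
python3 - <<'E'
from h import *
from cell import arm
look(arm)
E
```

```text
5.05 [ 0.4808 -0.2137  0.0403] [-61.711    1.0766] [-2.1551 -0.2798  1.7446] [-0.0915  0.3222  0.0043]
(241, 210, 33, 38) [[239.6999969482422, 215.39999389648438], [258.6000061035156, 206.89999389648438], [273.5, 240.3000030517578], [254.60000610351562, 248.8000030517578]]
```

step_arm(xyz=[[2, 0, 0], [4, 0, -0.5], [6, 0, -1], [8, 0, -1.5], [10, 0, -2], [12, 0, -2.5], [12, 0, -2.5]], rot=[[0, 0, 0], [0, 0, 0], [0, 0, 0], [0, 0, 0], [0, 0, 0], [0, 0, 0], [0, 0, 0]])

```text
time_s: 5.8
ee_pos: [0.4927, -0.2128, 0.0432]
orientation: [3.139, 0.122, -0.001]
force: [-5.6, 0.5, 3.7]
grip_width: 0.0004
gripper_force: 2.6
```

```bash
python3 - <<'E'
from h import *
from cell import arm
look(arm,"pics/a5.png")
E
```

```text
5.8 [ 0.4927 -0.2128  0.0432] [-49.7386   0.9851] [-5.5791  0.4516  3.7206] [-0.0424  0.9203 -0.0155]
(241, 210, 33, 38) [[239.89999389648438, 215.8000030517578], [259.20001220703125, 207.1999969482422], [273.8999938964844, 240.3000030517578], [254.60000610351562, 248.8000030517578]]
```

View pics/a5.png

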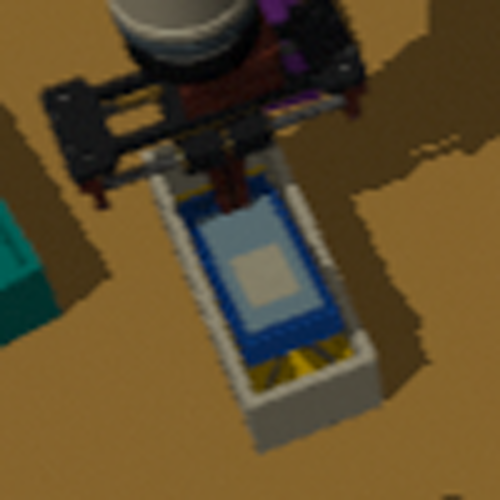

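The nose is raised, with its end edge at (300,345) and the yellow interior visible. I continue pushing against the step.

step_arm(xyz=[[2, 0, -0.5], [4, 0, -1], [6, 0, -2], [8, 0, -2.5], [10, 0, -3], [12, 0, -4], [12, 0, -4]], rot=[[0, 0, 0], [0, 0, 0], [0, 0, 0], [0, 0, 0], [0, 0, 0], [0, 0, 0], [0, 0, 0]])

```text
time_s: 6.55
ee_pos: [0.5027, -0.2125, 0.0491]
orientation: [3.138, 0.121, -0.008]
force: [-18.2, 0.0, 17.3]
grip_width: 0.0003
gripper_force: 9.8
```

```bash
python3 - <<'E'
from h import *
from cell import arm
look(arm,"pics/a6.png")
E
```

```text
6.55 [ 0.5027 -0.2125  0.0491] [-39.8182   0.5079] [-18.1876   0.036   17.2503] [ 0.1186  3.1331 -0.0196]
(240, 208, 35, 45) [[239.39999389648438, 213.89999389648438], [258.6000061035156, 205.89999389648438], [275.0, 245.1999969482422], [255.6999969482422, 253.1999969482422]]
```

step_arm(xyz=[[-3, 0, 0], [-6, 0, 1], [-9, 0, 3], [-11, 0, 5], [-12, 0, 6], [-12, 0, 7.5], [-12, 0, 9], [-12, 0, 9]], rot=[[0, 0, 0], [0, 0, 0], [0, 0, 0], [0, 0, 0], [0, 0, 0], [0, 0, 0], [0, 0, 0], [0, 0, 0]])

```text
time_s: 7.4
ee_pos: [0.4943, -0.2128, 0.0413]
orientation: [3.138, 0.123, 0.006]
force: [-3.2, 3.9, 16.7]
grip_width: 0.0007
gripper_force: 8.3
```

```bash
python3 - <<'E'
from h import *
from cell import arm
look(arm)
T=np.ascontiguousarray(arm.snapshot("top")[:,:,::-1]);cv2.imwrite("pics/t7.png",T)
hsv=cv2.cvtColor(T,cv2.COLOR_BGR2HSV)
H,S,V=cv2.split(hsv)
# top: blue rows per column
for u in(383,386,390,394): print(u,[(v,int(H[v,u]),int(S[v,u]),int(V[v,u])) for v in range(157,174)])
E
```

```text
7.4 [ 0.4943 -0.2128  0.0413] [-48.1982   0.9015] [-3.1859  3.8948 16.7021] [0.5952 0.4783 0.0345]
(241, 212, 33, 35) [[240.0, 218.0], [258.3999938964844, 208.8000030517578], [273.6000061035156, 239.1999969482422], [255.1999969482422, 248.39999389648438]]
383 [(157, 21, 120, 196), (158, 21, 96, 196), (159, 23, 47, 197), (160, 30, 28, 192), (161, 29, 31, 165), (162, 27, 24, 115), (163, 112, 107, 105), (164, 108, 195, 132), (165, 108, 204, 144), (166, 107, 191, 143), (167, 108, 168, 144), (168, 108, 158, 145), (169, 108, 161, 144), (170, 108, 165, 142), (171, 108, 172, 142), (172, 108, 174, 142), (173, 108, 177, 141)]
386 [(157, 21, 114, 196), (158, 22, 85, 196), (159, 24, 41, 197), (160, 29, 28, 191), (161, 29, 34, 152), (162, 105, 16, 95), (163, 110, 157, 107), (164, 108, 199, 131), (165, 107, 182, 140), (166, 105, 110, 148), (167, 99, 54, 160), (168, 96, 38, 166), (169, 95, 38, 166), (170, 95, 38, 166), (171, 95, 39, 165), (172, 95, 37, 166), (173, 95, 36, 164)]
390 [(157, 21, 104, 196), (158, 23, 62, 196), (159, 27, 36, 193), (160, 30, 30, 170), (161, 28, 33, 123), (162, 110, 64, 96), (163, 108, 177, 125), (164, 107, 201, 138), (165, 107, 160, 143), (166, 104, 88, 154), (167, 98, 51, 159), (168, 96, 43, 149), (169, 96, 42, 127), (170, 97, 47, 97), (171, 97, 48, 69), (172, 100, 45, 51), (173, 93, 53, 43)]
394 [(157, 21, 94, 195), (158, 25, 43, 196), (159, 30, 27, 191), (160, 29, 32, 161), (161, 26, 37, 111), (162, 112, 105, 104), (163, 108, 194, 134), (164, 107, 204, 139), (165, 108, 181, 120), (166, 108, 119, 88), (167, 102, 63, 61), (168, 98, 40, 51), (169, 101, 38, 53), (170, 96, 24, 54), (171, 50, 13, 61), (172, 23, 29, 79), (173, 22, 42, 109)]
```

```bash
cat >> h.py <<'E'
from scipy.optimize import least_squares
def tilt(ct,ut,cs,us):
    f=lambda q:np.r_[plane(ct,ut,zt(q))[0]-xw(q,18), plane(cs,us,zu(q))[0]-xw(q,0)]*1e3
    L=lambda q:103+q[0]
    loc=lambda q,h:-14+L(q)*np.cos(q[1])-h*np.sin(q[1])
    xw=lambda q,h:box(loc(q,h)/1e3)[0]
    zu=lambda q:(39+L(q)*np.sin(q[1]))/1e3
    zt=lambda q:zu(q)+.018*np.cos(q[1])
    r=least_squares(f,[5,.3]);q=r.x;print("s %.1f theta %.1f nose x %.1f z %.1f"%(q[0],np.degrees(q[1]),loc(q,0),zu(q)*1e3),r.cost)
E
python3 - <<'E'
from h import *
from cell import arm
ct,cs=arm.camera_model("top"),arm.camera_model("scene")
tilt(ct,(390,162.8),cs,(264.4,243.8))
tilt(ct,(389.4,162.5),cs,(265.2,249.2)) # check: level start
E
```

```text
s 1.6 theta 21.2 nose x 83.5 z 76.8 1.232595164407831e-26
s -3.2 theta 5.1 nose x 85.4 z 47.9 2.465190328815662e-26
```

step_arm(xyz=[[0, 0, -1], [2, 0, -1.5], [4, 0, -1.5], [6, 0, -1.5], [8, 0, -1.8], [10, 0, -2], [10, 0, -2]], rot=[[0, 0, 0], [0, 0, 0], [0, 0, 0], [0, 0, 0], [0, 0, 0], [0, 0, 0], [0, 0, 0]])

```text
time_s: 8.2
ee_pos: [0.4953, -0.2126, 0.0413]
orientation: [-3.138, -0.119, 0.028]
force: [-35.9, 2.0, 28.0]
grip_width: 0.0003
gripper_force: 19.5
```

```bash
cat >> h.py <<'E'
def full(arm):
    look(arm)
    T=np.ascontiguousarray(arm.snapshot("top")[:,:,::-1]);H,S,V=cv2.split(cv2.cvtColor(T,cv2.COLOR_BGR2HSV))
    m=((H>95)&(H<125)&(S>110)).astype(np.uint8)
    r=[np.flatnonzero(m[120:200,u]) for u in range(384,396)];t=np.mean([120+a[0] for a in r if len(a)])
    im=np.ascontiguousarray(arm.snapshot("scene")[:,:,::-1]);H,S,V=cv2.split(cv2.cvtColor(im,cv2.COLOR_BGR2HSV));m=((H>95)&(H<125)&(S>110)).astype(np.uint8)*255
    w=np.zeros_like(m);w[180:290,215:310]=255;ct,q=quad(m&w);q=q[np.argsort(q[:,1])][2:].mean(0)
    print(t,q);tilt(arm.camera_model("top"),(390,t-.3),arm.camera_model("scene"),q)
E
python3 - <<'E'
from h import *
from cell import arm
full(arm)
E
```

```text
8.2 [ 0.4953 -0.2126  0.0413] [-47.1419   0.9697] [-35.9408   1.9527  27.9876] [0.2722 6.1877 0.0353]
(242, 212, 32, 36) [[240.6999969482422, 217.60000610351562], [259.79998779296875, 209.0], [273.70001220703125, 239.6999969482422], [254.5, 248.3000030517578]]
136.0 [264.0811 244.0135]
s 108.0 theta 42.3 nose x 142.1 z 181.0 0.0
```

step_arm(xyz=[[-3, 0, 0], [-6, 0, 0], [-8, 0, 0], [-8, 0, 0]], rot=[[0, 0, 0], [0, 0, 0], [0, 0, 0], [0, 0, 0]])

```text
time_s: 8.75
ee_pos: [0.4945, -0.2127, 0.0416]
orientation: [3.139, 0.122, -0.0]
force: [-6.1, 1.3, 12.4]
grip_width: 0.0004
gripper_force: 6.8
```

```bash
python3 - <<'E'
from h import *
from cell import arm
look(arm)
a=arm.snapshot("scene")[185:265,215:285,::-1];b=arm.snapshot("top")[150:230,365:425,::-1]
cv2.imwrite("pics/a9.png",np.hstack([cv2.resize(k,None,fx=6,fy=6,interpolation=cv2.INTER_CUBIC) for k in(a,b)]))
E
```

```text
8.75 [ 0.4945 -0.2127  0.0416] [-48.0111   0.9533] [-6.1384  1.3448 12.3554] [0.3107 0.9906 0.052 ]
(241, 212, 33, 35) [[240.60000610351562, 217.60000610351562], [259.70001220703125, 209.0], [273.70001220703125, 239.6999969482422], [254.60000610351562, 248.39999389648438]]
```

View pics/a9.png

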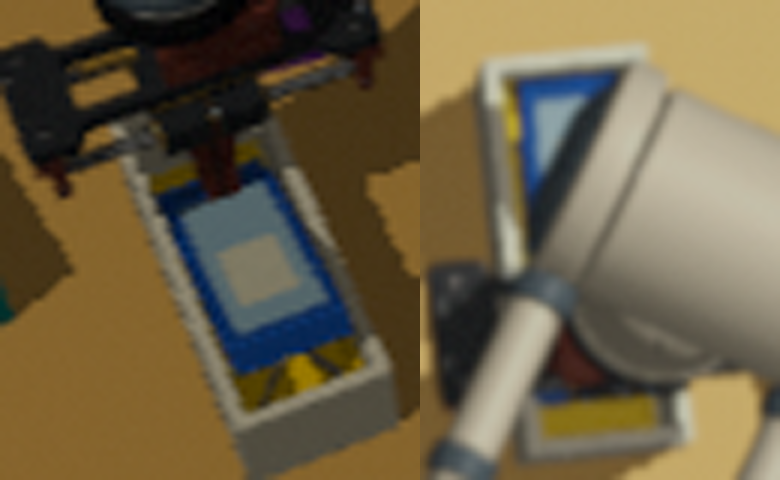

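```bash
python3 - <<'E'
from h import *
from cell import arm
ct,cs=arm.camera_model("top"),arm.camera_model("scene")
U=lambda c,u,z:unbox(plane(c,u,z/1e3))[0].round(1)
print("far rim inner edge top",U(ct,(395,161.3),59),"near rim inner",U(ct,(395,222.5),59))
for s in(0,5,10,15):
  for th in(16,20,24):
    t=np.radians(th);L=103+s;l=62-s;S,C=np.sin(t),np.cos(t)
    nx,nz=-14+L*C,39+L*S;tx,tz=nx-18*S,nz+18*C;ex,ez=-14-l*C-8*S,39-l*S+8*C
    print(s,th,"noseU %.1f z%.1f"%(nx,nz),U(cs,(264.6,243.8),nz),"| noseT %.1f"%tx,U(ct,(390.5,162),tz),"| ledge %.1f z%.1f"%(ex,ez),U(ct,(395,216.6),ez))
E
```

```text
far rim inner edge top 87.2 near rim inner -92.2
0 16 noseU 85.0 z67.4 78.5 | noseT 80.0 81.2 | ledge -75.8 z29.6 -72.5
0 20 noseU 82.8 z74.2 82.2 | noseT 76.6 79.9 | ledge -75.0 z25.3 -72.1
0 24 noseU 80.1 z80.9 85.9 | noseT 72.8 78.6 | ledge -73.9 z21.1 -71.8
5 16 noseU 89.8 z68.8 79.2 | noseT 84.9 80.9 | ledge -71.0 z31.0 -72.6
5 20 noseU 87.5 z75.9 83.2 | noseT 81.3 79.5 | ledge -70.3 z27.0 -72.3
5 24 noseU 84.7 z82.9 87.0 | noseT 77.3 78.2 | ledge -69.3 z23.1 -71.9
10 16 noseU 94.6 z70.1 80.0 | noseT 89.7 80.6 | ledge -66.2 z32.4 -72.8
10 20 noseU 92.2 z77.6 84.1 | noseT 86.0 79.2 | ledge -65.6 z28.7 -72.4
10 24 noseU 89.2 z85.0 88.1 | noseT 81.9 77.8 | ledge -64.8 z25.2 -72.1
15 16 noseU 99.4 z71.5 80.7 | noseT 94.5 80.3 | ledge -61.4 z33.7 -72.9
15 20 noseU 96.9 z79.4 85.1 | noseT 90.7 78.8 | ledge -60.9 z30.4 -72.6
15 24 noseU 93.8 z87.0 89.3 | noseT 86.5 77.4 | ledge -60.2 z27.2 -72.3
```

The scene crop shows the nose raised about 22° with the end-face bottom edge around (298,353), but barely pushed. My press is too hard, so friction holds the tray. I unload and push along the slope in small steps, watching the force.

step_arm(xyz=[[-0.5, 0, -1], [-0.5, 0, -1.4], [-0.5, 0, -1.4]], rot=[[0, 0, 0], [0, 0, 0], [0, 0, 0]])

```text
time_s: 9.2
ee_pos: [0.4943, -0.2127, 0.042]
orientation: [3.139, 0.122, 0.0]
force: [-2.6, -0.4, 6.8]
grip_width: 0.0004
gripper_force: 3.6
```

step_arm(xyz=[[1, 0, -0.3], [2, 0, -0.7], [3, 0, -1], [3, 0, -1]], rot=[[0, 0, 0], [0, 0, 0], [0, 0, 0], [0, 0, 0]])

```text
time_s: 9.6
ee_pos: [0.4948, -0.2126, 0.042]
orientation: [-3.139, -0.121, 0.01]
force: [-10.2, -0.4, 7.7]
grip_width: 0.0006
gripper_force: 5.9
```

step_arm(xyz=[[0, 0, -0.7], [0, 0, -1.4], [0, 0, -1.4]], rot=[[0, 0, 0], [0, 0, 0], [0, 0, 0]])

```text
time_s: 9.9
ee_pos: [0.495, -0.2126, 0.0431]
orientation: [-3.139, -0.121, 0.009]
force: [-8.5, -1.8, 5.8]
grip_width: 0.0006
gripper_force: 4.0
```

step_arm(xyz=[[1, 0, -0.3], [2, 0, -0.7], [2, 0, -0.7]], rot=[[0, 0, 0], [0, 0, 0], [0, 0, 0]])

```text
time_s: 10.2
ee_pos: [0.4958, -0.2126, 0.0436]
orientation: [-3.139, -0.12, 0.014]
force: [-13.5, -0.8, 6.9]
grip_width: 0.0008
gripper_force: 5.8
```

```bash
cat >> h.py <<'E'
def nose(arm):
    out=[]
    for n,w,f in(("top",(372,150,388,180),0),("scene",(235,225,300,285),1)):
        im=np.ascontiguousarray(arm.snapshot(n)[:,:,::-1]);H,S,V=cv2.split(cv2.cvtColor(im,cv2.COLOR_BGR2HSV));m=((H>95)&(H<125)&(S>110))
        x0,y0,x1,y1=w;P=[]
        for u in range(x0,x1):
            v=np.flatnonzero(m[y0:y1,u])
            if len(v)>2:P.append((u,y0+(v[-1] if f else v[0])))
        P=np.array(P)
        out.append(P)
        print(n,P.tolist())
    return out
E
python3 - <<'E'
from h import *
from cell import arm
s=arm.read_state();print(s["moment"],s["joint_pos"])
nose(arm);look(arm)
E
```

```text
[-0.1517  2.2748  0.0571] [-0.4657 -0.0271  1.6606 -0.0036  1.516   1.0285]
top [[382, 163], [383, 163], [384, 163], [385, 163], [386, 163], [387, 163]]
scene [[245, 227], [246, 229], [247, 231], [248, 234], [249, 236], [250, 238], [251, 241], [252, 243], [253, 245], [254, 247], [255, 248], [256, 248], [257, 247], [258, 247], [259, 247], [260, 246], [261, 246], [262, 245], [263, 245], [264, 245], [265, 244], [266, 244], [267, 244], [268, 243], [269, 243], [270, 242], [271, 242], [272, 242], [273, 241]]
10.3 [ 0.4958 -0.2126  0.0435] [-46.6678   1.0319] [-12.8109  -0.0279   7.3578] [-0.1193  2.2932 -0.0018]
(241, 211, 33, 38) [[240.39999389648438, 216.6999969482422], [259.6000061035156, 208.3000030517578], [273.8999938964844, 241.1999969482422], [254.6999969482422, 249.60000610351562]]
```

step_arm(xyz=[[-1, 0, -1], [-1.5, 0, -2], [-1.5, 0, -2]], rot=[[0, 0, 0], [0, 0, 0], [0, 0, 0]])

```text
time_s: 10.65
ee_pos: [0.4967, -0.2125, 0.0464]
orientation: [-3.139, -0.121, 0.004]
force: [-6.6, -1.3, 5.6]
grip_width: 0.0003
gripper_force: 3.5
```

```bash
python3 - <<'E'
from h import *
from cell import arm
look(arm)
E
```

```text
10.65 [ 0.4967 -0.2125  0.0464] [-45.7271   1.0217] [-6.5998 -1.3486  5.6228] [-0.0842  1.0296 -0.0344]
(241, 210, 34, 42) [[239.89999389648438, 215.3000030517578], [259.20001220703125, 207.10000610351562], [274.8999938964844, 243.89999389648438], [255.60000610351562, 252.1999969482422]]
```

```bash
python3 - <<'E'
from h import *
from cell import arm
ct,cs=arm.camera_model("top"),arm.camera_model("scene")
def sub(im,col,rows,f):
    # subpixel row where blueness crosses
    H=im.astype(float);b=(H[:,:,0]-H[:,:,2])[:,col]  # BGR
    return b[rows[0]:rows[1]].round(0).astype(int).tolist()
T=arm.snapshot("top")[:,:,::-1];S=arm.snapshot("scene")[:,:,::-1];S0=cv2.imread("pics/scene0.png");T0=cv2.imread("pics/top0.png")
for u in(383,386):
    print("top",u,sub(T,u,(157,172),0));print(" ini",u,sub(T0,u,(157,172),0))
for u in(256,262,268):
    print("sc",u,sub(S,u,(232,260),1));print("ini",u,sub(S0,u,(232,260),1))
E
```

```text
top 383 [-91, -74, -36, -23, -12, 45, 105, 103, 74, 63, 62, 64, 70, 72, 74]
 ini 383 [-91, -74, -36, -21, -20, -15, 36, 97, 89, 52, 34, 32, 31, 33, 33]
top 386 [-88, -64, -32, -23, -8, 63, 109, 76, 37, 26, 24, 26, 25, 23, 16]
 ini 386 [-87, -63, -32, -21, -21, 0, 68, 104, 78, 35, 23, 23, 23, 24, 19]
sc 256 [-29, -30, -30, -28, -29, -30, -19, 2, 23, 25, 25, 24, 25, 64, 84, 93, 68, 68, 64, 29, -68, -58, -29, -27, -21, -16, -17, -17]
ini 256 [-32, -31, -32, -32, -33, -31, -31, -20, -9, 8, 18, 26, 27, 27, 38, 41, 65, 78, 91, 93, 63, 8, -27, -28, -20, -18, -16, -17]
sc 262 [-29, -29, -28, -29, -28, -17, 20, 25, 24, 25, 36, 73, 87, 86, 71, 67, 71, 17, -72, -56, -30, -26, -19, -18, -17, -17, -16, -17]
ini 262 [-32, -32, -32, -31, -32, -31, -31, -29, -30, 11, 26, 27, 26, 26, 26, 61, 87, 95, 57, 14, -26, -26, -19, -17, -17, -16, -16, -17]
sc 268 [84, 65, 42, 38, 26, 24, 26, 26, 36, 74, 86, 71, 67, 66, 64, -34, -81, -37, -29, -22, -18, -18, -18, -17, -18, -17, -17, -18]
ini 268 [88, 93, 70, 46, 39, 39, 28, 26, 27, 27, 26, 27, 40, 76, 92, 89, 57, -12, -28, -22, -17, -15, -17, -17, -17, -17, -16, -17]
```

```bash
cat >> h.py <<'E'
from scipy.optimize import brentq
def cross(b,lev,up=True):
    for i in range(len(b)-1):
        if (b[i]<lev<=b[i+1]):return i+(lev-b[i])/(b[i+1]-b[i])
def edge(arm,T,S):
    """nose top edge (local x,z) and underside edge, via two views"""
    ct,cs=arm.camera_model("top"),arm.camera_model("scene");B=lambda im,u,a,b:(im[a:b,u,0].astype(float)-im[a:b,u,2])
    t=np.mean([150+cross(B(T,u,150,185),20)-0 for u in(383,384,385,386)])
    tx=lambda z:unbox(plane(ct,(384.5,t),z))[0]
    pts=[];und=[];th=[]
    for u in(258,260,262,264,266):
        b=B(S,u,225,275);k=np.flatnonzero(b>60)
        k=k[k>5];last=225+k[-1];first=None
        # panel/blue boundary: last rising crossing of 50 before the blue band
        j=k[-1]
        while b[j]>45:j-=1
        pb=225+j+(50-b[j])/(b[j+1]-b[j]); lo=last+(b[last-225]-10)/(b[last-225]-b[last-224]) 
        pts.append((u,pb));und.append((u,lo))
    pts,und=np.array(pts),np.array(und)
    return t,tx,pts,und
E
python3 - <<'E'
from h import *
from cell import arm
cs,ct=arm.camera_model("scene"),arm.camera_model("top")
S0=cv2.imread("pics/scene0.png");T0=cv2.imread("pics/top0.png")
T=arm.snapshot("top")[:,:,::-1];S=arm.snapshot("scene")[:,:,::-1]
for k,(a,b) in(("ini",(T0,S0)),("now",(T,S))):
    t,tx,p,u=edge(arm,a,b);print(k,t.round(2),p[:,1].round(1),u[:,1].round(1))
    for z in(.050,.057,.065,.075,.085,.095):print(z,"top-edge via top %.1f"%tx(z),"panel-end via scene %.1f"%np.mean([unbox(plane(cs,q,z))[0] for q in p]),"lowest blue via scene %.1f"%np.mean([unbox(plane(cs,q,z))[0] for q in u]))
E
```

```text
ini 162.48 [248.3 247.3 246.7 245.8 245.3] [253.7 252.4 251.2 250.3 249.2]
0.05 top-edge via top 88.5 panel-end via scene 74.6 lowest blue via scene 89.2
0.057 top-edge via top 87.1 panel-end via scene 78.5 lowest blue via scene 92.9
0.065 top-edge via top 85.4 panel-end via scene 82.8 lowest blue via scene 97.2
0.075 top-edge via top 83.4 panel-end via scene 88.3 lowest blue via scene 102.5
0.085 top-edge via top 81.4 panel-end via scene 93.8 lowest blue via scene 107.8
0.095 top-edge via top 79.4 panel-end via scene 99.2 lowest blue via scene 113.1
now 161.45 [244.1 243.4 242.4 241.8 240.9] [250.8 249.6 248.8 249.1 247.5]
0.05 top-edge via top 91.6 panel-end via scene 61.6 lowest blue via scene 82.4
0.057 top-edge via top 90.1 panel-end via scene 65.5 lowest blue via scene 86.1
0.065 top-edge via top 88.5 panel-end via scene 70.0 lowest blue via scene 90.5
0.075 top-edge via top 86.5 panel-end via scene 75.5 lowest blue via scene 95.8
0.085 top-edge via top 84.4 panel-end via scene 81.1 lowest blue via scene 101.2
0.095 top-edge via top 82.4 panel-end via scene 86.7 lowest blue via scene 106.6
```

step_arm(xyz=[[1, 0, -0.2], [2, 0, -0.4], [3, 0, -0.7], [3, 0, -0.7]], rot=[[0, 0, 0], [0, 0, 0], [0, 0, 0], [0, 0, 0]])

```text
time_s: 11.3
ee_pos: [0.4981, -0.2125, 0.0472]
orientation: [-3.139, -0.121, 0.011]
force: [-13.8, -0.5, 9.0]
grip_width: 0.001
gripper_force: 6.4
```

```bash
cat >> h.py <<'E'
def est(arm):
    s=arm.read_state();print("t",s["time_s"],s["ee_pos"],unbox(s["ee_pos"]),s["force"])
    cs=arm.camera_model("scene");T=arm.snapshot("top")[:,:,::-1];S=arm.snapshot("scene")[:,:,::-1]
    t,tx,p,u=edge(arm,T,S)
    px=lambda z:np.mean([unbox(plane(cs,q,z))[0] for q in p])
    th=.2
    for _ in range(20):
        f=lambda z:tx(z)+1.9-(px(z-.0105*np.sin(th))+10.5*np.cos(th))
        z=brentq(f,.03,.15);x=tx(z)+1.9
        ux,uz=x+18*np.sin(th),z*1e3-18*np.cos(th);th=np.arctan2(uz-39,ux+14)
    print("nose under x %.1f z %.1f theta %.1f s %.1f"%(ux,uz,np.degrees(th),np.hypot(uz-39,ux+14)-103))
E
python3 - <<'E'
from h import *
from cell import arm
est(arm)
E
```

```text
t 11.3 [ 0.4981 -0.2125  0.0472] [-44.407    0.9213] [-13.7893  -0.5173   8.9813]
nose under x 91.5 z 57.9 theta 10.2 s 4.2
```

step_arm(xyz=[[-2.5, 0, 0], [-4, 0, 0.5], [-4, 0, 1.5], [-3.5, 0, 2.5], [-3.5, 0, 2.5]], rot=[[0, 0, 0], [0, 0, 0], [0, 0, 0], [0, 0, 0], [0, 0, 0]])

```text
time_s: 11.9
ee_pos: [0.4962, -0.2125, 0.0441]
orientation: [-3.139, -0.122, 0.005]
force: [-5.2, -0.6, 4.5]
grip_width: 0.0004
gripper_force: 3.3
```

```bash
python3 - <<'E'
from h import *
from cell import arm
est(arm)
E
```

```text
t 11.9 [ 0.4962 -0.2125  0.0441] [-46.233    1.0104] [-5.152  -0.5541  4.4658]
nose under x 89.2 z 73.2 theta 18.3 s 5.7
```

step_arm(xyz=[[1, 0, -0.2], [2, 0, -0.4], [3, 0, -0.6], [3, 0, -0.6]], rot=[[0, 0, 0], [0, 0, 0], [0, 0, 0], [0, 0, 0]])

```text
time_s: 12.4
ee_pos: [0.4969, -0.2125, 0.0447]
orientation: [-3.139, -0.121, 0.013]
force: [-15.4, -1.6, 10.0]
grip_width: 0.0005
gripper_force: 6.8
```

```bash
python3 - <<'E'
from h import *
from cell import arm
est(arm)
E
```

```text
t 12.4 [ 0.4969 -0.2125  0.0447] [-45.5127   0.957 ] [-15.3804  -1.6     10.0328]
nose under x 89.9 z 69.6 theta 16.4 s 5.3
```

step_arm(xyz=[[-3, 0, 0.3], [-5, 0, 0.8], [-6, 0, 1.2], [-7, 0, 1.6], [-7, 0, 2], [-7, 0, 2.4], [-7, 0, 2.8], [-7, 0, 2.8]], rot=[[0, 0, 0], [0, 3, 0], [0, 7, 0], [0, 11, 0], [0, 15, 0], [0, 19, 0], [0, 22, 0], [0, 22, 0]])

```text
time_s: 13.3
ee_pos: [0.4925, -0.2125, 0.0415]
orientation: [-3.066, -0.117, -0.597]
force: [0.3, 1.2, 0.9]
grip_width: 0.0007
gripper_force: 0.7
```

```bash
python3 - <<'E'
from h import *
from cell import arm
est(arm);print(R.from_rotvec(arm.read_state()["orientation"]).as_matrix())
E
```

```text
t 13.3 [ 0.4925 -0.2125  0.0415] [-49.9066   1.3279] [0.2594 1.1826 0.9363]
nose under x 90.8 z 62.9 theta 12.8 s 4.5
[[ 0.9249  0.0772  0.3722]
 [ 0.0714 -0.997   0.0294]
 [ 0.3734 -0.0007 -0.9277]]
```

step_arm(xyz=[[-0.4, 0, 1], [-0.7, 0, 2], [-0.9, 0, 2.5], [-0.9, 0, 2.5]], rot=[[0, 0, 0], [0, 0, 0], [0, 0, 0], [0, 0, 0]])

```text
time_s: 13.8
ee_pos: [0.4931, -0.2126, 0.0392]
orientation: [-3.068, -0.12, -0.591]
force: [-5.2, -0.4, 2.8]
grip_width: 0.0004
gripper_force: 2.3
```

```bash
python3 - <<'E'
from h import *
from cell import arm
est(arm)
E
```

```text
t 13.8 [ 0.4931 -0.2126  0.0392] [-49.3972   1.2282] [-5.2491 -0.4201  2.8089]
nose under x 89.2 z 73.4 theta 18.4 s 5.8
```

step_arm(xyz=[[1, 0, 0.1], [2, 0, 0.2], [3, 0, 0.3], [4, 0, 0.4], [4, 0, 0.4]], rot=[[0, 0, 0], [0, 0, 0], [0, 0, 0], [0, 0, 0], [0, 0, 0]])

```text
time_s: 14.4
ee_pos: [0.4975, -0.2124, 0.041]
orientation: [-3.067, -0.119, -0.596]
force: [-4.6, -0.5, 2.6]
grip_width: 0.0006
gripper_force: 1.9
```

```bash
python3 - <<'E'
from h import *
from cell import arm
est(arm)
E
```

```text
t 14.4 [ 0.4975 -0.2124  0.041 ] [-44.9838   1.0334] [-4.6382 -0.4932  2.6037]
nose under x 89.2 z 73.4 theta 18.4 s 5.8
```

step_arm(xyz=[[1, 0, 0.1], [2, 0, 0.2], [3, 0, 0.3], [4, 0, 0.4], [5, 0, 0.5], [6, 0, 0.5], [7, 0, 0.5], [8, 0, 0.5], [8, 0, 0.5]], rot=[[0, 0, 0], [0, 0, 0], [0, 0, 0], [0, 0, 0], [0, 0, 0], [0, 0, 0], [0, 0, 0], [0, 0, 0], [0, 0, 0]])

```text
time_s: 15.4
ee_pos: [0.5051, -0.2118, 0.0437]
orientation: [-3.067, -0.119, -0.597]
force: [-4.1, -0.6, 3.1]
grip_width: 0.0006
gripper_force: 1.7
```

```bash
python3 - <<'E'
from h import *
from cell import arm
est(arm);nose(arm)
E
```

```text
t 15.4 [ 0.5051 -0.2118  0.0437] [-37.3407   1.0696] [-4.1304 -0.6139  3.1272]
nose under x 89.2 z 75.8 theta 19.6 s 6.6
top [[382, 163], [383, 163], [384, 163], [385, 163], [386, 163], [387, 163]]
scene [[245, 227], [246, 229], [247, 231], [248, 234], [249, 236], [250, 238], [251, 241], [252, 243], [253, 245], [254, 247], [255, 248], [256, 248], [257, 247], [258, 247], [259, 247], [260, 246], [261, 246], [262, 245], [263, 245], [264, 245], [265, 244], [266, 244], [267, 244], [268, 243], [269, 243], [270, 242], [271, 242], [272, 242], [273, 241]]
```

```bash
python3 - <<'E'
from h import *
from cell import arm
a=arm.snapshot("scene")[190:265,225:290,::-1];b=arm.snapshot("top")[150:225,370:420,::-1]
cv2.imwrite("pics/a10.png",np.hstack([cv2.resize(k,None,fx=6.9,fy=8,interpolation=cv2.INTER_CUBIC) for k in(a,b)]))
E
```

```text
(no output)
```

View pics/a10.png

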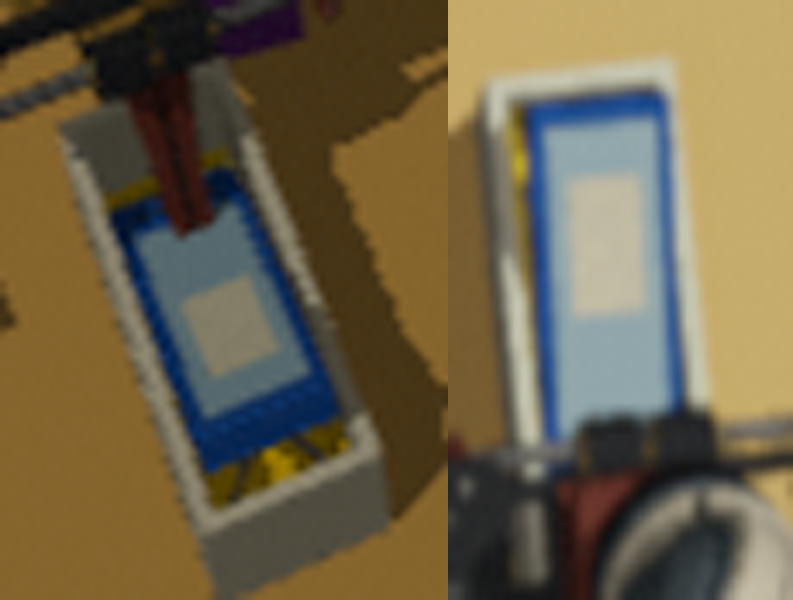

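```bash
python3 - <<'E'
from h import *
from cell import arm
c=arm.camera_model("scene")
def proj(p):
    q=c["intrinsics"]@R.from_rotvec(c["rotation"]).as_matrix().T@(np.array(p)-c["eye"]);return (q[:2]/q[2]).round(1)
s=arm.read_state();Q=R.from_rotvec(s["orientation"])
for d in(-10,0,5,10,19):print(d,proj(s["ee_pos"]+Q.apply([0,0,d/1e3])),proj(s["ee_pos"]+Q.apply([.01,0,d/1e3])))
print("panel start now: level z .057",[unbox(plane(c,(225+u/6.9,190+v/8),z)) for u,v in((145,240),(235,205)) for z in(.045,.05,.057)])
S0=cv2.imread("pics/scene0.png")
for nm,pl in(("tip",[(253.3,219)]),):
    for z in(.03,.04,.05,.06,.07):print(nm,z,unbox(plane(c,pl[0],z)))
E
```

```text
-10 [251.6 214.9] [252.5 216.5]
0 [252.4 217.4] [253.3 219.1]
5 [252.8 218.7] [253.7 220.3]
10 [253.2 219.9] [254.  221.6]
19 [253.9 222.2] [254.7 223.8]
panel start now: level z .057 [array([-35.6801, -20.2002]), array([-32.4316, -20.6008]), array([-27.8838, -21.1618]), array([-34.1915,  21.8971]), array([-30.9502,  21.2942]), array([-26.4123,  20.45  ])]
tip 0.03 [-39.5211   2.9723]
tip 0.04 [-33.0801   1.9629]
tip 0.05 [-26.6391   0.9534]
tip 0.06 [-20.1981  -0.0561]
tip 0.07 [-13.7572  -1.0655]
```

```bash
python3 - <<'E'
from h import *
from cell import arm
ct,cs=arm.camera_model("top"),arm.camera_model("scene")
T0=lambda x,y:(355+x/5-.4,140+y/5-.4)
S0=lambda x,y:(215+(x-375)/5-.4,180+y/5-.4)
T1=lambda x,y:(370+(x-448)/6.9-.4,150+y/8-.4)
S1=lambda x,y:(225+x/6.9-.4,190+y/8-.4)
def f(l):
    P=np.array([tri(ct,a,cs,b)[0] for a,b in l]);L=np.array([np.r_[unbox(p),p[2]*1e3] for p in P]);print(L.round(1));a=(L[0]+L[1])/2;b=(L[2]+L[3])/2
    print("mid -x",a.round(1),"+x",b.round(1),"theta",np.degrees(np.arctan2(b[2]-a[2],b[0]-a[0])).round(1),"len",np.linalg.norm(b-a).round(1))
f([(T0(213,240),S0(560,245)),(T0(162,246),S0(607,232)),(T0(155,162),S0(632,297)),(T0(207,158),S0(587,312))])
f([(T1(648,308),S1(183,305)),(T1(573,315),S1(250,275)),(T1(568,178),S1(280,345)),(T1(643,175),S1(212,378))])
E
```

```text
[[  8.7 -15.6  58. ]
 [  8.8  13.8  53.1]
 [ 58.5  11.9  55. ]
 [ 57.9 -17.1  57.3]]
mid -x [ 8.8 -0.9 55.6] +x [58.2 -2.6 56.2] theta 0.7 len 49.5
[[  6.8 -17.5  61.4]
 [  7.   13.9  62.1]
 [ 53.7  13.   83.5]
 [ 52.5 -18.1  80. ]]
mid -x [ 6.9 -1.8 61.7] +x [53.1 -2.6 81.8] theta 23.4 len 50.4
```

The scene crop shows the fingertip overlapping the near edge of the pale panel at (195,232). The nose is tilted about 20° and the tray has moved only about 6 mm. I need to check where the fingertip really is relative to the TCP, using the free-air picture a1.

```bash
python3 - <<'E'
from h import *
from cell import arm
c=arm.camera_model("scene")
def proj(p):
    q=c["intrinsics"]@R.from_rotvec(c["rotation"]).as_matrix().T@(np.array(p)-c["eye"]);return (q[:2]/q[2]).round(1)
im=cv2.imread("pics/a1.png")[:440,:400];im=cv2.resize(im,None,fx=.25,fy=.25,interpolation=cv2.INTER_AREA)
for v in range(14,36):print(v+170,[tuple(int(k) for k in im[v,u]) for u in range(36,46)])
p=np.array([.4835,-.2152,.1506])
ux=np.array([np.cos(YAW),np.sin(YAW),0])
for d in(0,5,10,19):print(d,proj(p-[0,0,d/1e3]),proj(p-[0,0,d/1e3]+ux*.01))
E
```

```text
184 [(8, 11, 28), (9, 10, 23), (8, 8, 15), (8, 9, 22), (6, 9, 28), (9, 10, 29), (18, 8, 30), (34, 9, 33), (42, 11, 35), (44, 11, 36)]
185 [(9, 12, 30), (8, 10, 28), (7, 7, 20), (6, 9, 21), (6, 10, 28), (9, 12, 30), (20, 12, 31), (36, 11, 34), (45, 14, 38), (46, 13, 38)]
186 [(10, 13, 32), (8, 9, 28), (8, 10, 23), (8, 9, 19), (9, 10, 26), (8, 12, 29), (22, 13, 32), (40, 12, 38), (56, 14, 47), (62, 18, 52)]
187 [(10, 14, 33), (7, 10, 28), (6, 9, 23), (7, 9, 19), (8, 12, 26), (9, 11, 30), (33, 15, 40), (60, 19, 55), (75, 23, 64), (77, 23, 64)]
188 [(11, 17, 37), (7, 10, 30), (6, 9, 24), (7, 8, 18), (6, 9, 23), (9, 12, 30), (33, 16, 42), (57, 20, 53), (67, 21, 56), (65, 19, 54)]
189 [(12, 21, 41), (6, 10, 30), (7, 10, 25), (7, 8, 18), (6, 9, 22), (12, 14, 33), (22, 15, 39), (43, 17, 44), (53, 16, 45), (53, 14, 43)]
190 [(23, 43, 68), (13, 20, 43), (8, 12, 30), (9, 10, 22), (8, 10, 24), (12, 16, 34), (16, 16, 38), (38, 17, 41), (50, 16, 41), (50, 15, 41)]
191 [(29, 63, 90), (14, 23, 45), (11, 14, 35), (8, 11, 29), (8, 11, 25), (9, 14, 31), (13, 14, 37), (30, 14, 39), (46, 16, 41), (50, 14
[... 1547 characters left out ...]
137), (99, 125, 136), (101, 125, 135), (102, 124, 132), (95, 114, 121), (85, 102, 107), (75, 92, 96), (69, 85, 88), (65, 79, 83)]
203 [(102, 125, 134), (102, 124, 132), (96, 116, 122), (88, 106, 112), (80, 97, 102), (72, 87, 90), (67, 81, 85), (65, 79, 82), (63, 77, 81), (63, 77, 81)]
204 [(88, 106, 112), (79, 96, 101), (72, 86, 91), (68, 82, 87), (64, 79, 83), (62, 77, 81), (63, 76, 80), (63, 76, 80), (62, 76, 79), (63, 76, 80)]
205 [(68, 81, 86), (66, 79, 84), (64, 77, 81), (64, 77, 81), (63, 76, 80), (63, 76, 80), (64, 76, 80), (62, 76, 79), (62, 76, 78), (62, 74, 78)]
0 [244.8 192.2] [245.9 194.7]
5 [245.1 193.2] [246.2 195.7]
10 [245.3 194.2] [246.4 196.7]
19 [245.7 195.9] [246.8 198.5]
```

step_arm(xyz=[[0.4, 0, -1], [0.8, 0, -2], [1.5, 0, -4], [2.2, 0, -6], [3, 0, -8], [4, 0, -10], [6, 0, -15], [9, 0, -23], [15, 0, -38], [15, 0, -38]], rot=[[0, 0, 0], [0, 0, 0], [0, 0, 0], [0, 0, 0], [0, 0, 0], [0, 0, 0], [0, 0, 0], [0, 0, 0], [0, 0, 0], [0, 0, 0]])

```text
time_s: 16.7
ee_pos: [0.5057, -0.2126, 0.0876]
orientation: [-3.068, -0.12, -0.602]
force: [-0.4, -0.0, 0.2]
grip_width: 0.0004
gripper_force: 0.0
```

```bash
python3 - <<'E'
from h import *
from cell import arm
c=arm.camera_model("scene");ct=arm.camera_model("top")
def proj(c,p):
    q=c["intrinsics"]@R.from_rotvec(c["rotation"]).as_matrix().T@(np.array(p)-c["eye"]);return (q[:2]/q[2]).round(1)
s=arm.read_state();Q=R.from_rotvec(s["orientation"]);print(s["time_s"],s["ee_pos"],unbox(s["ee_pos"]),s["force"])
for d in(0,5,10,19):print(d,proj(c,s["ee_pos"]+Q.apply([0,0,d/1e3])),proj(c,s["ee_pos"]+Q.apply([.01,0,d/1e3])))
im=arm.snapshot("scene")[:,:,::-1]
for v in range(196,226):print(v,[tuple(int(k) for k in im[v,u]) for u in range(247,256,1)])
look(arm)
E
```

```text
16.7 [ 0.5057 -0.2126  0.0876] [-36.7486   0.2137] [-0.3664 -0.0199  0.1511]
0 [250.4 209.8] [251.3 211.5]
5 [250.8 211.2] [251.7 212.8]
10 [251.2 212.5] [252.1 214.1]
19 [251.9 214.8] [252.8 216.5]
196 [(10, 14, 37), (15, 21, 54), (16, 22, 53), (18, 23, 53), (32, 17, 42), (37, 8, 29), (39, 13, 32), (39, 9, 32), (39, 10, 32)]
197 [(11, 14, 27), (19, 23, 49), (17, 23, 55), (18, 26, 60), (31, 19, 49), (39, 14, 32), (39, 12, 31), (40, 20, 38), (45, 34, 48)]
198 [(15, 19, 35), (14, 21, 46), (16, 23, 54), (16, 23, 58), (25, 18, 44), (40, 29, 41), (55, 58, 64), (58, 69, 73), (58, 68, 73)]
199 [(17, 18, 28), (15, 19, 40), (17, 23, 56), (16, 22, 54), (34, 41, 57), (54, 62, 68), (59, 72, 75), (57, 69, 72), (56, 67, 71)]
200 [(17, 18, 38), (14, 19, 34), (17, 21, 49), (16, 23, 54), (26, 32, 51), (46, 56, 61), (53, 63, 67), (50, 61, 64), (51, 61, 64)]
201 [(17, 21, 45), (14, 19, 34), (21, 23, 49), (17, 25, 56), (27, 34, 54), (42, 53, 60), (52, 63, 66), (52, 62, 64), (57, 68, 72)]
202 [(19, 23, 46), (13, 15, 28), (13, 18, 41), (17, 24, 55), (22, 28, 53), (39, 47, 56), (49, 60, 63), (50, 61, 64), 
[... 2750 characters left out ...]
]
223 [(125, 120, 99), (125, 121, 98), (124, 119, 97), (126, 121, 99), (125, 121, 99), (125, 121, 98), (124, 120, 98), (126, 121, 99), (125, 120, 98)]
224 [(120, 106, 83), (125, 120, 98), (126, 121, 99), (125, 120, 98), (126, 121, 100), (124, 120, 97), (125, 120, 98), (126, 121, 99), (126, 121, 99)]
225 [(121, 106, 83), (125, 121, 98), (125, 120, 98), (125, 120, 98), (125, 121, 98), (125, 120, 99), (124, 119, 97), (126, 121, 98), (125, 119, 98)]
16.75 [ 0.5053 -0.2124  0.0862] [-37.2093   0.4888] [-0.1017  0.3549 -1.2239] [-0.0489  0.192  -0.0152]
(240, 206, 36, 47) [[238.6999969482422, 212.39999389648438], [258.0, 204.3000030517578], [275.20001220703125, 245.5], [255.89999389648438, 253.5]]
```

```bash
python3 - <<'E'
from h import *
from cell import arm
s=arm.read_state();goal(s,box(.010,0,.088),YAW)
T=arm.snapshot("top")[:,:,::-1];S=arm.snapshot("scene")[:,:,::-1]
t,tx,p,u=edge(arm,T,S);print(t,p[:,1].round(1),u[:,1].round(1))
E
```

```text
shift [45.4  0.9 15. ] rot [  0.03 -22.04   0.06]
161.27644993894995 [249.9 249.3 248.7 247.6 246.9] [252.8 251.9 251.4 251.1 250.2]
```

step_arm(xyz=[[10, 0, -8], [18, 0, -10], [25, 0, -5], [35, 0, 5], [45, 0, 12], [45, 0, 15], [45, 0, 15]], rot=[[0, -5, 0], [0, -11, 0], [0, -16, 0], [0, -20, 0], [0, -22, 0], [0, -22, 0], [0, -22, 0]])

```text
time_s: 17.6
ee_pos: [0.5512, -0.2077, 0.0855]
orientation: [-3.138, -0.123, 0.003]
force: [0.1, -0.2, -0.6]
grip_width: 0.0003
gripper_force: 0.0
```

step_arm(xyz=[[0, 0, 3], [0, 0, 5], [0, 0, 7], [0, 0, 7]], rot=[[0, 0, 0], [0, 0, 0], [0, 0, 0], [0, 0, 0]])

```text
time_s: 18.0
ee_pos: [0.5513, -0.2083, 0.0803]
orientation: [3.139, 0.121, 0.0]
force: [-0.2, -1.0, -0.3]
grip_width: 0.0001
gripper_force: 0.0
```

step_arm(xyz=[[0, 0, 2], [0, 0, 4], [0, 0, 4]], rot=[[0, 0, 0], [0, 0, 0], [0, 0, 0]])

```text
time_s: 18.3
ee_pos: [0.5516, -0.2081, 0.0759]
orientation: [-3.139, -0.122, 0.001]
force: [0.2, 1.0, 0.4]
grip_width: 0.0006
gripper_force: 0.0
```

step_arm(xyz=[[0, 0, 1.5], [0, 0, 1.5]], rot=[[0, 0, 0], [0, 0, 0]])

```text
time_s: 18.5
ee_pos: [0.5517, -0.2081, 0.0746]
orientation: [-3.139, -0.122, 0.0]
force: [-1.2, -0.0, 0.0]
grip_width: 0.0004
gripper_force: 0.0
```

step_arm(xyz=[[0, 0, 1.5], [0, 0, 1.5]], rot=[[0, 0, 0], [0, 0, 0]])

```text
time_s: 18.7
ee_pos: [0.5517, -0.2081, 0.0731]
orientation: [-3.139, -0.122, 0.0]
force: [-0.1, 0.5, -0.4]
grip_width: 0.0003
gripper_force: 0.0
```

step_arm(xyz=[[0, 0, 1.5], [0, 0, 1.5]], rot=[[0, 0, 0], [0, 0, 0]])

```text
time_s: 18.9
ee_pos: [0.5516, -0.2081, 0.0716]
orientation: [-3.139, -0.122, 0.001]
force: [0.7, -0.6, 0.3]
grip_width: 0.0003
gripper_force: 0.0
```

step_arm(xyz=[[0, 0, 2], [0, 0, 4], [0, 0, 4]], rot=[[0, 0, 0], [0, 0, 0], [0, 0, 0]])

```text
time_s: 19.2
ee_pos: [0.5516, -0.2081, 0.0674]
orientation: [-3.139, -0.122, 0.001]
force: [-1.3, -0.7, -0.9]
grip_width: 0.0005
gripper_force: 0.0
```

step_arm(xyz=[[0, 0, 1.5], [0, 0, 1.5]], rot=[[0, 0, 0], [0, 0, 0]])

```text
time_s: 19.4
ee_pos: [0.5517, -0.2081, 0.0661]
orientation: [-3.139, -0.122, 0.0]
force: [0.2, 0.2, -0.0]
grip_width: 0.0005
gripper_force: 0.0
```

step_arm(xyz=[[0, 0, 1.5], [0, 0, 1.5]], rot=[[0, 0, 0], [0, 0, 0]])

```text
time_s: 19.6
ee_pos: [0.5517, -0.2081, 0.0646]
orientation: [-3.139, -0.122, 0.0]
force: [-0.5, 0.5, 0.3]
grip_width: 0.0001
gripper_force: 0.0
```

step_arm(xyz=[[0, 0, 1.5], [0, 0, 1.5]], rot=[[0, 0, 0], [0, 0, 0]])

```text
time_s: 19.8
ee_pos: [0.5517, -0.2081, 0.0631]
orientation: [-3.139, -0.122, 0.001]
force: [-0.1, 0.1, 0.9]
grip_width: 0.0004
gripper_force: 0.0
```

step_arm(xyz=[[0, 0, 1.5], [0, 0, 1.5]], rot=[[0, 0, 0], [0, 0, 0]])

```text
time_s: 20.0
ee_pos: [0.5517, -0.2081, 0.0616]
orientation: [-3.139, -0.122, 0.001]
force: [-0.4, -0.2, -0.4]
grip_width: 0.0004
gripper_force: 0.0
```

step_arm(xyz=[[0, 0, 1], [0, 0, 1]], rot=[[0, 0, 0], [0, 0, 0]])

```text
time_s: 20.2
ee_pos: [0.5517, -0.2081, 0.0607]
orientation: [-3.139, -0.122, 0.0]
force: [-0.7, -0.7, -0.8]
grip_width: 0.0007
gripper_force: 0.0
```

step_arm(xyz=[[0, 0, 1.5], [0, 0, 1.5]], rot=[[0, 0, 0], [0, 0, 0]])

```text
time_s: 20.4
ee_pos: [0.5517, -0.2081, 0.0591]
orientation: [-3.139, -0.122, 0.0]
force: [0.2, -0.1, -0.1]
grip_width: 0.0004
gripper_force: 0.0
```

step_arm(xyz=[[0, 0, 1.5], [0, 0, 1.5]], rot=[[0, 0, 0], [0, 0, 0]])

```text
time_s: 20.6
ee_pos: [0.5516, -0.2081, 0.0576]
orientation: [-3.139, -0.122, 0.001]
force: [-0.2, 0.3, 0.8]
grip_width: 0.0003
gripper_force: 0.0
```

step_arm(xyz=[[0, 0, 1.5], [0, 0, 1.5]], rot=[[0, 0, 0], [0, 0, 0]])

```text
time_s: 20.8
ee_pos: [0.5517, -0.2081, 0.0561]
orientation: [-3.139, -0.122, 0.0]
force: [-0.1, 0.8, 0.3]
grip_width: 0.0009
gripper_force: 0.0
```

step_arm(xyz=[[0, 0, 1.5], [0, 0, 1.5]], rot=[[0, 0, 0], [0, 0, 0]])

```text
time_s: 21.0
ee_pos: [0.5517, -0.2081, 0.0546]
orientation: [-3.139, -0.122, 0.001]
force: [-0.2, 0.2, 0.1]
grip_width: 0.0001
gripper_force: 0.0
```

step_arm(xyz=[[0, 0, 1.5], [0, 0, 1.5]], rot=[[0, 0, 0], [0, 0, 0]])

```text
time_s: 21.2
ee_pos: [0.5517, -0.2082, 0.0531]
orientation: [-3.139, -0.122, 0.0]
force: [-0.3, 0.1, 0.8]
grip_width: 0.0004
gripper_force: 0.0
```

step_arm(xyz=[[0, 0, 1.5], [0, 0, 1.5]], rot=[[0, 0, 0], [0, 0, 0]])

```text
time_s: 21.4
ee_pos: [0.5519, -0.2082, 0.0522]
orientation: [3.139, 0.122, 0.001]
force: [0.6, 0.4, 1.8]
grip_width: 0.0007
gripper_force: 1.2
```

```bash
python3 - <<'E'
from h import *
from cell import arm
c=arm.camera_model("scene")
def proj(p):
    q=c["intrinsics"]@R.from_rotvec(c["rotation"]).as_matrix().T@(np.array(p)-c["eye"]);return (q[:2]/q[2]).round(1)
s=arm.read_state();Q=R.from_rotvec(s["orientation"]);print(s["force"],s["ee_pos"],s["grip_width"])
for d in(-10,0,10,19):print(d,proj(s["ee_pos"]+Q.apply([0,0,d/1e3])),proj(s["ee_pos"]+Q.apply([.01,0,d/1e3])))
im=arm.snapshot("scene")[:,:,::-1];hsv=cv2.cvtColor(np.ascontiguousarray(im),cv2.COLOR_BGR2HSV)
m=((hsv[:,:,0]<12)|(hsv[:,:,0]>172))&(hsv[:,:,1]>100)&(hsv[:,:,2]<110)
for u in range(250,266):
    v=np.flatnonzero(m[190:240,u]);print(u,(190+v[0],190+v[-1],len(v)) if len(v) else None)
E
```

```text
[0.5953 0.4456 1.7761] [ 0.5519 -0.2082  0.0522] 0.0006803758769355756
-10 [256.9 226.1] [258.  228.7]
0 [257.3 227.8] [258.4 230.4]
10 [257.6 229.5] [258.8 232.1]
19 [258. 231.] [259.1 233.6]
250 (np.int64(206), np.int64(212), 7)
251 (np.int64(206), np.int64(211), 6)
252 (np.int64(205), np.int64(211), 7)
253 (np.int64(206), np.int64(223), 7)
254 (np.int64(206), np.int64(226), 11)
255 (np.int64(205), np.int64(228), 13)
256 (np.int64(204), np.int64(230), 15)
257 (np.int64(203), np.int64(230), 18)
258 (np.int64(204), np.int64(229), 15)
259 (np.int64(203), np.int64(229), 16)
260 (np.int64(201), np.int64(229), 11)
261 (np.int64(200), np.int64(208), 9)
262 (np.int64(199), np.int64(208), 10)
263 (np.int64(194), np.int64(208), 13)
264 (np.int64(192), np.int64(207), 16)
265 (np.int64(193), np.int64(207), 15)
```

```bash
python3 - <<'E'
from h import *
from cell import arm
c=arm.camera_model("scene")
def proj(p):
    q=c["intrinsics"]@R.from_rotvec(c["rotation"]).as_matrix().T@(np.array(p)-c["eye"]);return (q[:2]/q[2]).round(1)
p=np.array([.1788,-.5725,.2165]);Q=R.from_rotvec([-3.104,-.4736,.0003])
for y in(-50,50):
    for d in(-5,5,19):print(y,d,proj(p+Q.apply([0,y/1e3,d/1e3])),"front",proj(p+Q.apply([.01,y/1e3,d/1e3])))
hsv=cv2.cvtColor(cv2.imread("pics/scene0.png"),cv2.COLOR_BGR2HSV)
im=cv2.imread("pics/scene0.png")
for a,b,x0,x1 in((120,150,66,82),(115,145,108,124)):
    g=im[a:b,x0:x1].sum(2)
    for v in range(0,b-a,1):print(a+v,g[v].tolist())
E
```

```text
-50 -5 [115.3 126.3] front [116.6 128.2]
-50 5 [116.7 128.6] front [117.9 130.5]
-50 19 [118.5 131.9] front [119.8 133.8]
50 -5 [ 82.3 141. ] front [ 83.5 143. ]
50 5 [ 83.9 143.3] front [ 85.1 145.3]
50 19 [ 86.1 146.5] front [ 87.3 148.5]
120 [33, 32, 39, 58, 123, 184, 190, 181, 182, 180, 149, 85, 86, 125, 214, 254]
121 [32, 31, 56, 64, 77, 94, 113, 136, 127, 104, 126, 155, 214, 252, 255, 263]
122 [54, 62, 56, 40, 56, 67, 56, 70, 117, 211, 255, 255, 256, 260, 264, 263]
123 [44, 33, 21, 26, 32, 44, 104, 205, 257, 260, 258, 263, 260, 262, 263, 260]
124 [24, 21, 12, 19, 26, 20, 125, 225, 262, 263, 262, 267, 262, 261, 264, 263]
125 [28, 32, 25, 29, 20, 27, 48, 73, 206, 262, 262, 259, 262, 259, 262, 262]
126 [18, 23, 21, 30, 39, 23, 22, 24, 118, 220, 263, 263, 267, 261, 262, 260]
127 [19, 27, 30, 25, 27, 25, 48, 46, 42, 114, 218, 263, 259, 258, 263, 264]
128 [24, 22, 62, 70, 51, 47, 39, 43, 49, 43, 195, 264, 264, 263, 262, 265]
129 [101, 208, 250, 204, 109, 50, 54, 38, 46, 31, 114, 223, 263, 263, 261, 262]
130 [253, 257, 260, 258, 208, 100, 44, 43, 45, 45, 46, 114, 220, 263, 261, 265]
1
[... 3386 characters left out ...]
 269, 269, 264, 266]
137 [263, 266, 267, 264, 265, 266, 267, 267, 266, 265, 266, 265, 266, 266, 266, 266]
138 [267, 265, 264, 267, 265, 266, 268, 267, 266, 267, 267, 271, 264, 270, 271, 267]
139 [264, 263, 270, 267, 266, 267, 265, 265, 268, 269, 266, 269, 266, 266, 266, 267]
140 [264, 266, 269, 268, 266, 269, 262, 267, 267, 265, 265, 266, 268, 264, 270, 267]
141 [264, 266, 263, 265, 263, 269, 266, 268, 267, 267, 269, 264, 267, 266, 268, 263]
142 [263, 264, 268, 268, 267, 267, 270, 265, 266, 266, 264, 264, 268, 267, 263, 265]
143 [265, 267, 268, 267, 266, 266, 267, 270, 268, 266, 270, 269, 266, 266, 266, 266]
144 [266, 269, 267, 266, 266, 265, 267, 268, 270, 268, 264, 272, 268, 269, 267, 268]
```

```bash
python3 - <<'E'
from h import *
from cell import arm
s=arm.read_state();print(s["force"])
goal(s,box(-.057,.0,.075),YAW,15)
E
```

```text
[-0.403  0.284  2.355]
shift [-66.6   1.  -22.7] rot [ 0.01 14.97  0.05]
```

step_arm(xyz=[[0, 0, -15], [0, 0, -33], [-25, 0, -35], [-50, 1, -35], [-66, 1, -33], [-66.6, 1, -28], [-66.6, 1, -18], [-66.6, 1, -8], [-66.6, 1, 2], [-66.6, 1, 2]], rot=[[0, 0, 0], [0, 0, 0], [0, 5, 0], [0, 10, 0], [0, 15, 0], [0, 15, 0], [0, 15, 0], [0, 15, 0], [0, 15, 0], [0, 15, 0]])

```text
time_s: 22.45
ee_pos: [0.4852, -0.2135, 0.0473]
orientation: [-3.101, -0.122, -0.402]
force: [0.3, 0.8, -0.1]
grip_width: 0.0004
gripper_force: 0.0
```

```bash
python3 - <<'E'
from h import *
from cell import arm
look(arm)
E
```

```text
22.45 [ 0.4852 -0.2135  0.0473] [-57.2949   0.918 ] [ 0.3397  0.8261 -0.1045] [0.02   0.1222 0.0781]
(240, 206, 35, 47) [[238.6999969482422, 212.39999389648438], [257.79998779296875, 204.39999389648438], [275.0, 245.60000610351562], [255.89999389648438, 253.5]]
```

step_arm(xyz=[[-0.4, 0, 1.5], [-0.8, 0, 3], [-1.2, 0, 4.5], [-1.6, 0, 6], [-2.1, 0, 7.7], [-2.1, 0, 7.7]], rot=[[0, 0, 0], [0, 0, 0], [0, 0, 0], [0, 0, 0], [0, 0, 0], [0, 0, 0]])

```text
time_s: 23.1
ee_pos: [0.4854, -0.2144, 0.0418]
orientation: [-3.102, -0.12, -0.409]
force: [0.6, 0.3, 0.6]
grip_width: 0.0007
gripper_force: 0.6
```

```bash
python3 - <<'E'
from h import *
from cell import arm
est(arm)
E
```

```text
t 23.1 [ 0.4854 -0.2144  0.0418] [-57.1756  -0.0237] [0.6184 0.3312 0.5797]
nose under x 92.7 z 41.5 theta 1.4 s 3.7
```

step_arm(xyz=[[-0.4, 0, 1.5], [-0.8, 0, 3], [-1.2, 0, 4.5], [-1.6, 0, 6], [-1.6, 0, 6]], rot=[[0, 0, 0], [0, 0, 0], [0, 0, 0], [0, 0, 0], [0, 0, 0]])

```text
time_s: 23.7
ee_pos: [0.4853, -0.2143, 0.0353]
orientation: [-3.102, -0.12, -0.408]
force: [-1.0, -0.0, 2.0]
grip_width: 0.0004
gripper_force: 0.6
```

```bash
python3 - <<'E'
from h import *
from cell import arm
est(arm)
E
```

```text
t 23.7 [ 0.4853 -0.2143  0.0353] [-57.2637   0.072 ] [-1.0333 -0.0339  2.0295]
nose under x 91.7 z 53.8 theta 8.0 s 3.8
```

Now it is pressing the ledge cleanly: 2 N and 8° of tilt. Continue.

step_arm(xyz=[[-0.6, 0, 1.5], [-1, 0, 3], [-1.5, 0, 4.5], [-2, 0, 6], [-2.3, 0, 7], [-2.3, 0, 7]], rot=[[0, 0, 0], [0, 0, 0], [0, 0, 0], [0, 0, 0], [0, 0, 0], [0, 0, 0]])

```text
time_s: 24.4
ee_pos: [0.4851, -0.2143, 0.0282]
orientation: [-3.102, -0.121, -0.409]
force: [0.1, -0.0, 1.5]
grip_width: 0.0004
gripper_force: 0.7
```

```bash
python3 - <<'E'
from h import *
from cell import arm
est(arm)
E
```

```text
t 24.4 [ 0.4851 -0.2143  0.0282] [-57.4579   0.084 ] [ 0.0797 -0.024   1.5116]
nose under x 89.5 z 69.1 theta 16.2 s 4.8
```

step_arm(xyz=[[-0.4, 0, 1.4], [0.6, 0, 1.4], [1.7, 0, 1.3], [2.7, 0, 1.2], [3.8, 0, 1.2], [4.8, 0, 1.1], [5.9, 0, 1], [6.9, 0, 1], [6.9, 0, 1]], rot=[[0, 0, 0], [0, 0, 0], [0, 0, 0], [0, 0, 0], [0, 0, 0], [0, 0, 0], [0, 0, 0], [0, 0, 0], [0, 0, 0]])

```text
time_s: 25.4
ee_pos: [0.4908, -0.2139, 0.0285]
orientation: [-3.103, -0.12, -0.404]
force: [-5.3, -0.7, 2.7]
grip_width: 0.0008
gripper_force: 3.3
```

```bash
python3 - <<'E'
from h import *
from cell import arm
est(arm)
E
```

```text
t 25.4 [ 0.4908 -0.2139  0.0285] [-51.715    0.1136] [-5.343  -0.74    2.7405]
nose under x 91.2 z 74.3 theta 18.6 s 8.0
```

step_arm(xyz=[[1.3, 0, 0], [2.6, 0, -0.1], [3.9, 0, -0.2], [5.2, 0, -0.3], [6.5, 0, -0.4], [7.8, 0, -0.5], [9.1, 0, -0.6], [10.4, 0, -0.7], [11.7, 0, -0.8], [13, 0, -0.9]], rot=[[0, 0, 0], [0, 0, 0], [0, 0, 0], [0, 0, 0], [0, 0, 0], [0, 0, 0], [0, 0, 0], [0, 0, 0], [0, 0, 0], [0, 0, 0]])

```text
time_s: 26.5
ee_pos: [0.5023, -0.2132, 0.033]
orientation: [-3.103, -0.12, -0.401]
force: [-13.6, -0.8, 6.0]
grip_width: 0.0004
gripper_force: 5.3
```

```bash
python3 - <<'E'
from h import *
from cell import arm
est(arm)
E
```

```text
t 26.5 [ 0.5023 -0.2132  0.033 ] [-40.2488  -0.1595] [-13.6092  -0.8022   5.974 ]
nose under x 102.1 z 72.6 theta 16.1 s 17.9
```

step_arm(xyz=[[0, 0, -1], [0, 0, -2], [0.5, 0, -3], [2, 0, -3], [4, 0, -3], [6, 0, -3], [8, 0, -3], [10, 0, -3], [12, 0, -3], [12, 0, -3]], rot=[[0, 0, 0], [0, 0, 0], [0, 0, 0], [0, 0, 0], [0, 0, 0], [0, 0, 0], [0, 0, 0], [0, 0, 0], [0, 0, 0], [0, 0, 0]])

```text
time_s: 27.6
ee_pos: [0.5147, -0.2121, 0.0394]
orientation: [-3.103, -0.121, -0.407]
force: [-5.7, -1.0, 3.9]
grip_width: 0.0005
gripper_force: 3.2
```

```bash
python3 - <<'E'
from h import *
from cell import arm
est(arm)
E
```

```text
t 27.6 [ 0.5147 -0.2121  0.0394] [-27.8182   0.0155] [-5.6572 -0.9726  3.8514]
nose under x 116.9 z 61.5 theta 9.7 s 29.8
```

step_arm(xyz=[[1.3, 0, 0], [2.6, 0, 0], [3.9, 0, 0.1], [5.2, 0, 0.1], [6.5, 0, 0.1], [7.8, 0, 0.2], [9.1, 0, 0.2], [9.3, 0, 0.2]], rot=[[0, 0, 0], [0, 0, 0], [0, 0, 0], [0, 0, 0], [0, 0, 0], [0, 0, 0], [0, 0, 0], [0, 0, 0]])

```text
time_s: 28.5
ee_pos: [0.5237, -0.2113, 0.0413]
orientation: [-3.102, -0.121, -0.407]
force: [-4.9, -0.7, 2.9]
grip_width: 0.001
gripper_force: 2.7
```

```bash
python3 - <<'E'
from h import *
from cell import arm
est(arm)
E
```

```text
t 28.5 [ 0.5237 -0.2113  0.0413] [-18.7457   0.1734] [-4.9475 -0.6828  2.8944]Traceback (most recent call last):
  File "<stdin>", line 3, in <module>
  File "h.py", line 84, in est
    t,tx,p,u=edge(arm,T,S)
             ~~~~^^^^^^^^^
  File "h.py", line 68, in edge
    t=np.mean([150+cross(B(T,u,150,185),20)-0 for u in(383,384,385,386)])
               ~~~^~~~~~~~~~~~~~~~~~~~~~~~~
TypeError: unsupported operand type(s) for +: 'int' and 'NoneType'
```

step_arm(xyz=[[-2, 0, 0], [-4, 0, -2], [-4, 0, -8], [-2, 0, -20], [2, 0, -45], [8, 0, -75], [8, 0, -75]], rot=[[0, 0, 0], [0, 0, 0], [0, 0, 0], [0, 0, 0], [0, 0, 0], [0, 0, 0], [0, 0, 0]])

```text
time_s: 29.3
ee_pos: [0.5146, -0.2136, 0.1231]
orientation: [-3.106, -0.122, -0.423]
force: [0.5, -0.0, -0.1]
grip_width: 0.0007
gripper_force: 0.0
```

```bash
python3 - <<'E'
from h import *
from cell import arm
s=arm.read_state();print(s["time_s"],s["ee_pos"],s["force"])
goal(s,box(.0788,0,.125),YAW,10.8)
S=np.ascontiguousarray(arm.snapshot("scene")[:,:,::-1]);T=np.ascontiguousarray(arm.snapshot("top")[:,:,::-1])
cv2.imwrite("pics/sg.png",S);cv2.imwrite("pics/tg.png",T)
cs,ct=arm.camera_model("scene"),arm.camera_model("top")
for n,I,c,w in(("scene",S,cs,(215,180,310,290)),("top",T,ct,(365,130,425,230))):
    H,Sa,V=cv2.split(cv2.cvtColor(I,cv2.COLOR_BGR2HSV))
    m=((H>95)&(H<125)&(Sa>110)).astype(np.uint8)*255;k=np.zeros_like(m);k[w[1]:w[3],w[0]:w[2]]=255;m&=k
    q=quad(m)[1];print(n,q.round(1).tolist())
    # beige label
    b=((H>12)&(H<32)&(Sa>15)&(Sa<75)&(V>120)).astype(np.uint8)*255&k
    cnts,_=cv2.findContours(b,cv2.RETR_EXTERNAL,cv2.CHAIN_APPROX_NONE)
    for x in sorted(cnts,key=cv2.contourArea)[-2:]:print(" label",cv2.contourArea(x),cv2.boxPoints(cv2.minAreaRect(x)).round(1).tolist())
E
```

```text
29.3 [ 0.5146 -0.2136  0.1231] [ 0.5352 -0.0148 -0.0872]
shift [103.4  -1.3  26.6] rot [ 0.3  -4.69  0.11]
scene [[242.6999969482422, 222.0], [262.3999938964844, 213.60000610351562], [279.6000061035156, 253.6999969482422], [259.8999938964844, 262.20001220703125]]
 label 56.0 [[233.39999389648438, 204.1999969482422], [243.0, 202.0], [255.1999969482422, 254.89999389648438], [245.60000610351562, 257.20001220703125]]
 label 101.5 [[255.8000030517578, 237.5], [265.1000061035156, 233.8000030517578], [269.70001220703125, 245.10000610351562], [260.29998779296875, 248.89999389648438]]
top [[380.0, 149.0], [398.0, 149.0], [398.0, 193.0], [380.0, 193.0]]
 label 128.0 [[385.20001220703125, 158.6999969482422], [394.6000061035156, 157.89999389648438], [396.1000061035156, 174.0], [386.70001220703125, 174.8000030517578]]
 label 639.5 [[397.70001220703125, 220.60000610351562], [414.20001220703125, 186.60000610351562], [438.79998779296875, 198.5], [422.29998779296875, 232.5]]
```

```bash
python3 - <<'E'
from h import *
from cell import arm
ct,cs=arm.camera_model("top"),arm.camera_model("scene")
l=[((396.1,174.0),(255.8,237.5)),((386.7,174.8),(265.1,233.8)),((385.2,158.7),(269.7,245.1)),((394.6,157.9),(260.3,248.9))]
L=np.array([np.r_[unbox(p),p[2]*1e3] for p in [tri(ct,a,cs,b)[0] for a,b in l]]);a=(L[0]+L[1])/2;b=(L[2]+L[3])/2
print(L.round(1),a,b,"yaw rel box",np.degrees(np.arctan2(b[1]-a[1],b[0]-a[0])),"theta",np.degrees(np.arctan2(b[2]-a[2],b[0]-a[0])))
E
```

```text
[[ 47.7 -15.5  66.6]
 [ 48.   12.9  68.3]
 [ 93.8  11.9  76.7]
 [ 93.7 -16.2  75.3]] [47.8422 -1.276  67.4262] [93.749  -2.1681 76.0244] yaw rel box -1.1132996967758428 theta 10.608413590240213
```

step_arm(xyz=[[20, 0, 0], [45, 0, 4], [70, 0, 10], [95, -0.5, 20], [103.4, -0.5, 26.6], [103.4, -0.5, 26.6], [103.4, -0.5, 26.6], [103.4, -0.5, 26.6]], rot=[[0, 0, 0], [0, -2, 0], [0, -4, 0], [0.3, -4.7, 0], [0.3, -4.7, 0], [0.3, -4.7, 0], [0.3, -4.7, 0], [0.3, -4.7, 0]], jaw=1, newtons=50)

```text
time_s: 30.2
ee_pos: [0.6177, -0.2037, 0.1172]
orientation: [-3.115, -0.121, -0.28]
force: [-0.2, 0.8, 0.3]
grip_width: 0.061
gripper_force: 0.0
```

```bash
python3 - <<'E'
from h import *
from cell import arm
s=arm.read_state();print(s["time_s"],s["ee_pos"],unbox(s["ee_pos"]),s["grip_width"])
goal(s,box(.0788,-.001,.0586),YAW,10.8)
E
```

```text
30.2 [ 0.6177 -0.2037  0.1172] [75.5974  0.4813] 0.06104552112877569
shift [-7.3  1.8 58.2] rot [-0.3   0.51  0.03]
```

step_arm(xyz=[[-3, 1.5, 0], [-5, 1.5, 5], [-7, 1.5, 10], [-7, 1.5, 15], [-7, 1.5, 20], [-7, 1.5, 20]], rot=[[-0.3, 0.5, 0], [-0.3, 0.5, 0], [-0.3, 0.5, 0], [-0.3, 0.5, 0], [-0.3, 0.5, 0], [-0.3, 0.5, 0]])

```text
time_s: 30.8
ee_pos: [0.6151, -0.2048, 0.0947]
orientation: [-3.117, -0.121, -0.292]
force: [-1.0, -0.0, 0.5]
grip_width: 0.0877
gripper_force: 0.0
```

```bash
python3 - <<'E'
from h import *
from cell import arm
s=arm.read_state();print(s["time_s"],s["ee_pos"],unbox(s["ee_pos"]),s["grip_width"],s["force"])
goal(s,box(.0788,-.001,.0586),YAW,10.8)
E
```

```text
30.8 [ 0.6151 -0.2048  0.0947] [72.9139 -0.418 ] 0.08767131679838763 [-0.9724 -0.0173  0.4624]
shift [-0.9  0.6 36.6] rot [-0.07  0.1   0.05]
```

step_arm(xyz=[[-1, 0.6, 8], [-1, 0.6, 16], [-1, 0.6, 24], [-1, 0.6, 30], [-1, 0.6, 34], [-1, 0.6, 36.5], [-1, 0.6, 36.5], [-1, 0.6, 36.5]], rot=[[0, 0, 0], [0, 0, 0], [0, 0, 0], [0, 0, 0], [0, 0, 0], [0, 0, 0], [0, 0, 0], [0, 0, 0]])

```text
time_s: 31.6
ee_pos: [0.6216, -0.2053, 0.0605]
orientation: [-3.118, -0.121, -0.295]
force: [0.1, -0.0, 0.6]
grip_width: 0.0878
gripper_force: 0.0
```

```bash
python3 - <<'E'
from h import *
from cell import arm
s=arm.read_state();print(s["time_s"],s["ee_pos"],unbox(s["ee_pos"]),s["grip_width"],s["force"])
E
```

```text
31.6 [ 0.6216 -0.2053  0.0605] [79.3182 -1.4107] 0.08776843873293762 [ 0.095  -0.0066  0.6324]
```

step_arm(xyz=[[0, 0, 1.5], [0, 0, 1.5], [0, 0, 1.5]], rot=[[0, 0, 0], [0, 0, 0], [0, 0, 0]])

```text
time_s: 31.9
ee_pos: [0.6218, -0.2053, 0.0589]
orientation: [-3.118, -0.121, -0.295]
force: [0.8, 0.3, 0.5]
grip_width: 0.0879
gripper_force: 0.0
```

step_arm(xyz=[[0, 0, 0], [0, 0, 0], [0, 0, 0], [0, 0, 0], [0, 0, 0], [0, 0, 0], [0, 0, 0], [0, 0, 0], [0, 0, 0]], rot=[[0, 0, 0], [0, 0, 0], [0, 0, 0], [0, 0, 0], [0, 0, 0], [0, 0, 0], [0, 0, 0], [0, 0, 0], [0, 0, 0]], jaw=0.5, newtons=50)

```text
time_s: 32.8
ee_pos: [0.6217, -0.2052, 0.0587]
orientation: [-3.118, -0.121, -0.295]
force: [-0.6, 0.2, 0.4]
grip_width: 0.0593
gripper_force: 50.0
```

step_arm(xyz=[[0.4, 0, -2], [1, 0, -5], [1.8, 0, -9], [2.8, 0, -15], [4, 0, -22], [5.6, 0, -30], [7.5, 0, -40], [9.5, 0, -50], [9.5, 0, -50]], rot=[[0, 0, 0], [0, 0, 0], [0, 0, 0], [0, 0, 0], [0, 0, 0], [0, 0, 0], [0, 0, 0], [0, 0, 0], [0, 0, 0]])

```text
time_s: 33.7
ee_pos: [0.6228, -0.2057, 0.1127]
orientation: [-3.119, -0.122, -0.301]
force: [0.9, 0.5, -3.3]
grip_width: 0.0593
gripper_force: 50.0
```

```bash
cat >> h.py <<'E'
def label(arm,ws,wt):
    out=[]
    for n,w in(("scene",ws),("top",wt)):
        I=np.ascontiguousarray(arm.snapshot(n)[:,:,::-1]);H,Sa,V=cv2.split(cv2.cvtColor(I,cv2.COLOR_BGR2HSV));cv2.imwrite("pics/last_%s.png"%n,I)
        k=np.zeros_like(H);k[w[1]:w[3],w[0]:w[2]]=255
        m=((H>95)&(H<125)&(Sa>110)).astype(np.uint8)*255&k;c,q=quad(m);print(n,"blue",cv2.contourArea(c),q.round(1).tolist())
        b=((H>12)&(H<32)&(Sa>15)&(Sa<75)&(V>100)).astype(np.uint8)*255&k
        cn,_=cv2.findContours(b,cv2.RETR_EXTERNAL,cv2.CHAIN_APPROX_NONE)
        for x in sorted(cn,key=cv2.contourArea)[-2:]:print(" label",cv2.contourArea(x),cv2.boxPoints(cv2.minAreaRect(x)).round(1).tolist())
E
python3 - <<'E'
from h import *
from cell import arm
s=arm.read_state();print(s["time_s"],s["ee_pos"],s["grip_width"],s["force"],s["moment"],s["gripper_force"])
label(arm,(200,150,320,290),(355,110,430,230))
E
```

```text
33.7 [ 0.6228 -0.2057  0.1127] 0.05929379221580607 [ 0.9155  0.4758 -3.3466] [0.0015 0.0988 0.0403] 49.99557852745056
scene blue 172.0 [[246.3000030517578, 226.8000030517578], [266.8999938964844, 218.1999969482422], [278.1000061035156, 245.10000610351562], [257.5, 253.6999969482422]]
 label 65.5 [[315.0, 268.0], [319.0, 268.0], [319.0, 289.0], [315.0, 289.0]]
 label 578.0 [[222.8000030517578, 155.10000610351562], [250.39999389648438, 148.39999389648438], [260.0, 188.3000030517578], [232.39999389648438, 195.0]]
top blue 220.5 [[384.5, 181.60000610351562], [404.3999938964844, 180.0], [406.20001220703125, 200.8000030517578], [386.20001220703125, 202.5]]
 label 721.0 [[359.70001220703125, 228.89999389648438], [379.5, 167.1999969482422], [423.3999938964844, 181.3000030517578], [403.6000061035156, 243.0]]
 label 1374.0 [[389.0, 112.0], [429.0, 112.0], [429.0, 177.0], [389.0, 177.0]]
```

```bash
python3 - <<'E'
from h import *
from cell import arm
for n,w in(("top",(203,145,285,245)),("scene",(340,158,432,236))):
    c=arm.camera_model(n);I=cv2.imread(f"pics/{n}0.png");H,S,V=cv2.split(cv2.cvtColor(I,cv2.COLOR_BGR2HSV))
    x0,y0,x1,y1=w;m=np.zeros_like(H);m[y0:y1,x0:x1]=((H>45)&(H<95)&(S>60))[y0:y1,x0:x1]*255
    m=cv2.morphologyEx(m,cv2.MORPH_OPEN,np.ones((3,3)))
    cn,_=cv2.findContours(m,cv2.RETR_EXTERNAL,cv2.CHAIN_APPROX_NONE);k=max(cn,key=cv2.contourArea)
    W=np.array([plane(c,p[0],.003)[:2] for p in k]);r=cv2.minAreaRect((W*1000).astype(np.float32));print(n,cv2.contourArea(k),r)
s=arm.read_state()
a=np.radians(16);p=np.array([.5525,.233])+.0315*np.array([np.cos(a),np.sin(a)])
goal(s,[*p,.20],a);goal(s,[.6228,-.2057,.2],YAW)
E
```

```text
top 2452.5 ((523.7508544921875, 228.86656188964844), (182.15576171875, 156.0681915283203), 16.19255828857422)
scene 2654.0 ((552.3685302734375, 234.09515380859375), (237.98480224609375, 159.6331024169922), 16.072647094726562)
shift [  12.8 -448.7  -89.3] rot [  1.12 -10.8  -11.5 ]
shift [ 17.8   0.5 -88.1] rot [  0.02 -10.84   0.06]
```

step_arm(xyz=[[3, 0, -15], [8, 0, -40], [13, 0, -65], [18, 0, -88], [18, -25, -88], [17, -60, -88], [17, -100, -88], [16, -140, -88], [16, -180, -88], [16, -220, -88]], rot=[[0, -2, 0], [0, -5, 0], [0, -8, 0], [0, -10.8, 0], [0, -10.8, 0], [0, -10.8, -1], [0, -10.8, -2], [0, -10.8, -4], [0, -10.8, -5], [1, -10.8, -6]])

```text
time_s: 34.8
ee_pos: [0.6033, 0.016, 0.1983]
orientation: [-3.12, -0.289, 0.002]
force: [0.4, -0.3, -2.6]
grip_width: 0.0596
gripper_force: 50.0
```

```bash
python3 - <<'E'
from h import *
from cell import arm
s=arm.read_state();print(s["time_s"],s["ee_pos"],s["grip_width"],s["force"],s["gripper_force"])
a=np.radians(16.07);p=np.array([.5524,.2341])+.0315*np.array([np.cos(a),np.sin(a)])
goal(s,[*p,.08],a)
E
```

```text
34.8 [0.6033 0.016  0.1983] 0.05957041711927055 [ 0.4414 -0.2776 -2.5736] 49.99502778053284
shift [  21.5 -225.8  120.1] rot [-0.46  0.01 -5.48]
```

step_arm(xyz=[[4, -35, 0], [8, -75, 0], [12, -115, 10], [16, -155, 30], [20, -195, 60], [21, -222, 90], [21.5, -226, 110], [21.5, -226, 120], [21.5, -226, 120], [21.5, -226, 120]], rot=[[0, 0, -1], [0, 0, -2], [0, 0, -3], [0, 0, -4], [0, 0, -5], [0, 0, -5.5], [0, 0, -5.5], [0, 0, -5.5], [0, 0, -5.5], [0, 0, -5.5]])

```text
time_s: 35.8
ee_pos: [0.5842, 0.2403, 0.0817]
orientation: [-3.104, -0.435, -0.002]
force: [-0.1, -0.6, -1.2]
grip_width: 0.0595
gripper_force: 50.0
```

```bash
python3 - <<'E'
from h import *
from cell import arm
s=arm.read_state();print(s["time_s"],s["ee_pos"],s["grip_width"],s["force"],s["gripper_force"])
a=np.radians(16.07);p=np.array([.5524,.2341])+.0315*np.array([np.cos(a),np.sin(a)])
goal(s,[*p,.015],a)
label(arm,(330,130,450,260),(195,130,300,260))
E
```

```text
35.8 [0.5842 0.2403 0.0817] 0.05947576174096606 [-0.1178 -0.6451 -1.1847] 49.99546945095062
shift [-0.9 -2.3 66.7] rot [-0.42 -0.12 -0.12]
scene blue 120.0 [[389.5, 194.5], [403.0, 181.0], [415.0, 193.0], [401.5, 206.5]]
 label 5.0 [[335.1000061035156, 133.60000610351562], [336.20001220703125, 132.8000030517578], [342.70001220703125, 142.5], [341.5, 143.3000030517578]]
 label 119.0 [[394.70001220703125, 142.10000610351562], [406.29998779296875, 132.39999389648438], [421.0, 150.0], [409.3999938964844, 159.6999969482422]]
top blue 82.5 [[231.10000610351562, 199.3000030517578], [245.1999969482422, 194.60000610351562], [250.1999969482422, 209.60000610351562], [236.10000610351562, 214.3000030517578]]
 label 1.5 [[254.0, 153.0], [256.0, 153.0], [256.0, 154.0], [254.0, 154.0]]
 label 5085.0 [[176.60000610351562, 140.8000030517578], [232.39999389648438, 122.19999694824219], [277.5, 257.5], [221.6999969482422, 276.1000061035156]]
```

```bash
python3 - <<'E'
from h import *
from cell import arm
s=arm.read_state();Q=R.from_rotvec(s["orientation"])
def proj(c,p):
    q=c["intrinsics"]@R.from_rotvec(c["rotation"]).as_matrix().T@(np.array(p)-c["eye"]);return (q[:2]/q[2]).round(1)
def tp(x,y,z): return s["ee_pos"]+Q.apply(np.array([x-31.5,-y,2.2-z])/1e3)
for n,w in(("scene",(330,130,450,260)),("top",(195,130,300,260))):
    c=arm.camera_model(n);I=cv2.imread(f"pics/last_{n}.png");H,S,V=cv2.split(cv2.cvtColor(I,cv2.COLOR_BGR2HSV))
    m=((H>95)&(H<125)&(S>110));k=np.zeros_like(m);k[w[1]:w[3],w[0]:w[2]]=1;m&=k
    v,u=np.nonzero(m)
    for f,nm in((u+v,"SE"),(u-v,"NE"),(-u-v,"NW"),(v-u,"SW")):
        i=np.argmax(f);print(n,nm,u[i],v[i])
    for P in((82.5,30,18),(82.5,-30,18),(82.5,30,0),(82.5,-30,0),(-82.5,30,8),(-82.5,-30,8),(-52.5,30,18),(-52.5,-30,18)):print(" ",P,proj(c,tp(*P)))
E
```

```text
scene SE 413 195
scene NE 402 159
scene NW 366 170
scene SW 372 178
  (82.5, 30, 18) [416.2 192.5]
  (82.5, -30, 18) [401.9 201.9]
  (82.5, 30, 0) [415.  195.8]
  (82.5, -30, 0) [400.9 205.2]
  (-82.5, 30, 8) [380.2 161.5]
  (-82.5, -30, 8) [366.3 169.9]
  (-52.5, 30, 18) [386.8 165.2]
  (-52.5, -30, 18) [372.7 173.8]
top SE 249 209
top NE 248 204
top NW 232 199
top SW 236 214
  (82.5, 30, 18) [221.3 163.8]
  (82.5, -30, 18) [241.4 157.8]
  (82.5, 30, 0) [222.5 165.1]
  (82.5, -30, 0) [242.3 159.2]
  (-82.5, 30, 8) [237.4 218.8]
  (-82.5, -30, 8) [257.6 212.7]
  (-52.5, 30, 18) [234.  208.4]
  (-52.5, -30, 18) [254.3 202.3]
```

step_arm(xyz=[[-0.3, -1, 10], [-0.9, -2.3, 22], [-0.9, -2.3, 34], [-0.9, -2.3, 46], [-0.9, -2.3, 56], [-0.9, -2.3, 63], [-0.9, -2.3, 67], [-0.9, -2.3, 67]], rot=[[-0.4, 0, 0], [-0.4, 0, 0], [-0.4, 0, 0], [-0.4, 0, 0], [-0.4, 0, 0], [-0.4, 0, 0], [-0.4, 0, 0], [-0.4, 0, 0]])

```text
time_s: 36.7
ee_pos: [0.5817, 0.2434, 0.013]
orientation: [-3.111, -0.438, 0.0]
force: [0.8, 0.4, -2.6]
grip_width: 0.0596
gripper_force: 50.0
```

step_arm(xyz=[[0, 0, 2], [0, 0, 4], [0, 0, 5], [0, 0, 5]], rot=[[0, 0, 0], [0, 0, 0], [0, 0, 0], [0, 0, 0]])

```text
time_s: 37.1
ee_pos: [0.582, 0.2435, 0.0088]
orientation: [-3.11, -0.438, -0.001]
force: [0.6, -0.0, -2.4]
grip_width: 0.0593
gripper_force: 50.0
```

```bash
python3 - <<'E'
from h import *
from cell import arm
s=arm.read_state();print(s["time_s"],s["ee_pos"],s["force"],s["moment"],R.from_rotvec(s["orientation"]).as_matrix()[:,0])
a=np.radians(16.07);p=np.array([.5524,.2341])+.0315*np.array([np.cos(a),np.sin(a)])
goal(s,[*p,.005],a)
Q=R.from_rotvec(s["orientation"])
def proj(c,p):
    q=c["intrinsics"]@R.from_rotvec(c["rotation"]).as_matrix().T@(np.array(p)-c["eye"]);return (q[:2]/q[2]).round(1)
def tp(x,y,z): return s["ee_pos"]+Q.apply(np.array([x-31.5,-y,2.2-z])/1e3)
label(arm,(330,130,450,260),(195,130,300,260))
for n,w in(("scene",(330,130,450,260)),("top",(195,130,300,260))):
    c=arm.camera_model(n);I=cv2.imread(f"pics/last_{n}.png");H,S,V=cv2.split(cv2.cvtColor(I,cv2.COLOR_BGR2HSV))
    m=((H>95)&(H<125)&(S>110));k=np.zeros_like(m);k[w[1]:w[3],w[0]:w[2]]=1;m&=k
    v,u=np.nonzero(m)
    for f,nm in((u+v,"SE"),(u-v,"NE"),(-u-v,"NW"),(v-u,"SW"),(v,"S"),(-u,"W")):
        i=np.argmax(f);print(n,nm,u[i],v[i])
    for P in((82.5,30,18),(82.5,-30,18),(82.5,30,0),(82.5,-30,0),(-82.5,30,8),(-82.5,-30,8)):print(" ",P,proj(c,tp(*P)))
E
```

```text
37.1 [0.582  0.2435 0.0088] [ 0.5787 -0.0029 -2.3824] [ 0.0672 -0.0261 -0.0314] [0.9612 0.2759 0.001 ]
shift [0.5 0.8 3.8] rot [-0.03 -0.06 -0.05]
scene blue 119.0 [[363.3999938964844, 183.1999969482422], [377.8999938964844, 172.10000610351562], [384.5, 180.60000610351562], [370.0, 191.8000030517578]]
 label 59.0 [[410.0, 130.0], [423.8999938964844, 126.0], [427.8999938964844, 140.0], [414.0, 144.0]]
 label 96.0 [[392.1000061035156, 160.6999969482422], [402.70001220703125, 151.1999969482422], [416.0, 166.10000610351562], [405.5, 175.60000610351562]]
top blue 36.5 [[229.60000610351562, 209.0], [235.0, 200.0], [250.39999389648438, 209.3000030517578], [245.10000610351562, 218.1999969482422]]
 label 2367.0 [[203.89999389648438, 215.10000610351562], [257.3999938964844, 196.8000030517578], [278.0, 257.29998779296875], [224.5, 275.5]]
 label 2504.5 [[183.60000610351562, 139.1999969482422], [235.8000030517578, 124.30000305175781], [256.8999938964844, 198.0], [204.6999969482422, 212.89999389648438]]
scene SE 410 206
scene NE 419 175
scene NW 365 182
scene SW 364 184
scene S 396 216
scene W 364 183
  (82.5, 30, 18) [411.7 205. ]
  (82.5, -30, 18) [398.1 214.1]
  (82.5, 30, 0) [410.5 208.1]
  (82.5, -30, 0) [397.1 217.2]
  (-82.5, 30, 8) [377.6 174.7]
  (-82.5, -30, 8) [364.3 182.8]
top SE 250 210
top NE 250 209
top NW 235 200
top SW 237 213
top S 238 214
top W 235 200
  (82.5, 30, 18) [225.2 169.9]
  (82.5, -30, 18) [244.3 164.1]
  (82.5, 30, 0) [226.4 171. ]
  (82.5, -30, 0) [245.2 165.3]
  (-82.5, 30, 8) [240.7 222.2]
  (-82.5, -30, 8) [259.8 216.3]
```

step_arm(xyz=[[0.5, 0.8, 1], [0.5, 0.8, 2], [0.5, 0.8, 2.5], [0.5, 0.8, 2.5]], rot=[[0, 0, 0], [0, 0, 0], [0, 0, 0], [0, 0, 0]])

```text
time_s: 37.6
ee_pos: [0.5826, 0.2428, 0.0061]
orientation: [-3.11, -0.438, -0.001]
force: [-0.3, -1.3, -2.7]
grip_width: 0.0594
gripper_force: 50.0
```

step_arm(xyz=[[0, 0, 0.7], [0, 0, 1], [0, 0, 1]], rot=[[0, 0, 0], [0, 0, 0], [0, 0, 0]])

```text
time_s: 37.9
ee_pos: [0.5827, 0.2429, 0.0054]
orientation: [-3.11, -0.438, -0.002]
force: [-0.0, 0.1, -2.1]
grip_width: 0.0597
gripper_force: 50.0
```

step_arm(xyz=[[0, 0, 0.7], [0, 0, 1], [0, 0, 1]], rot=[[0, 0, 0], [0, 0, 0], [0, 0, 0]])

```text
time_s: 38.2
ee_pos: [0.5828, 0.2429, 0.005]
orientation: [-3.11, -0.438, -0.002]
force: [-2.1, -0.2, 4.1]
grip_width: 0.0595
gripper_force: 50.0
```

step_arm(xyz=[[0, 0, 0.3], [0, 0, 0.3], [0, 0, 0], [0, 0, 0], [0, 0, 0], [0, 0, 0], [0, 0, 0], [0, 0, 0]], rot=[[0, 0, 0], [0, 0, 0], [0, 0, 0], [0, 0, 0], [0, 0, 0], [0, 0, 0], [0, 0, 0], [0, 0, 0]], jaw=1)

```text
time_s: 39.0
ee_pos: [0.5827, 0.2429, 0.0042]
orientation: [-3.11, -0.438, -0.001]
force: [0.3, -0.3, -0.4]
grip_width: 0.0879
gripper_force: 0.0
```

step_arm(xyz=[[0, 0, -5], [0, 0, -20], [0, 0, -50], [0, 0, -90], [0, 0, -130], [0, 0, -170], [-20, 40, -190], [-60, 80, -190], [-90, 120, -190], [-100, 150, -190]], rot=[[0, 0, 0], [0, 0, 0], [0, 0, 0], [0, 0, 0], [0, 0, 0], [0, 0, 0], [0, 0, 0], [0, 0, 0], [0, 0, 0], [0, 0, 0]])

```text
time_s: 40.0
ee_pos: [0.5265, 0.0693, 0.1966]
orientation: [3.111, 0.438, 0.006]
force: [1.4, 0.8, -0.5]
grip_width: 0.0876
gripper_force: 0.0
```

```bash
python3 - <<'E'
from h import *
from cell import arm
s=arm.read_state();print(s["time_s"],s["ee_pos"],s["grip_width"],s["force"])
label(arm,(330,150,440,245),(200,145,290,245))
for n,w in(("scene",(330,150,440,245)),("top",(200,145,290,245))):
    c=arm.camera_model(n);I=cv2.imread(f"pics/last_{n}.png");H,S,V=cv2.split(cv2.cvtColor(I,cv2.COLOR_BGR2HSV))
    x0,y0,x1,y1=w
    m=np.zeros_like(H);m[y0:y1,x0:x1]=((H>90)&(H<125)&(S>25))[y0:y1,x0:x1]*255
    m=cv2.morphologyEx(m,cv2.MORPH_OPEN,np.ones((3,3)));cn,_=cv2.findContours(m,cv2.RETR_EXTERNAL,cv2.CHAIN_APPROX_NONE)
    k=max(cn,key=cv2.contourArea);W=np.array([plane(c,p[0],.017)[:2] for p in k])
    print(n,cv2.contourArea(k),cv2.minAreaRect((W*1000).astype(np.float32)))
E
```

```text
40.0 [0.5265 0.0693 0.1966] 0.08762323457317372 [ 1.4316  0.7947 -0.4543]
scene blue 783.5 [[363.0, 184.0], [375.5, 171.5], [410.5, 206.5], [398.0, 219.0]]
 label 0.0 [[426.0, 222.0], [426.0, 222.0], [426.0, 221.0], [426.0, 221.0]]
 label 83.0 [[385.5, 196.5], [390.0, 192.0], [400.0, 202.0], [395.5, 206.5]]
top blue 254.5 [[231.1999969482422, 191.60000610351562], [251.39999389648438, 185.60000610351562], [261.1000061035156, 218.1999969482422], [241.0, 224.1999969482422]]
 label 268.5 [[257.20001220703125, 194.1999969482422], [267.29998779296875, 193.39999389648438], [269.70001220703125, 224.8000030517578], [259.70001220703125, 225.60000610351562]]
 label 1433.5 [[251.0, 145.0], [289.0, 145.0], [289.0, 188.0], [251.0, 188.0]]
scene 788.0 ((553.722412109375, 230.5443572998047), (167.12319946289062, 70.64689636230469), 17.12632179260254)
top 1068.0 ((547.0546875, 232.2330780029297), (169.1634063720703, 64.9118423461914), 15.353038787841797)
```

step_arm(xyz=[[0, 0, 0], [0, 0, 0], [0, 0, 0]], rot=[[0, 0, 0], [0, 0, 0], [0, 0, 0]])

```text
time_s: 40.4
ee_pos: [0.528, 0.0721, 0.1943]
orientation: [-3.11, -0.44, -0.001]
force: [0.1, 0.6, -0.1]
grip_width: 0.0878
gripper_force: 0.0
```

```bash
python3 - <<'E'
from cell import arm
print(arm.read_state()["time_s"],arm.close_job())
E
```

```text
the job is handed in; nothing more can be done
40.4 None
```

The blue tray lies flat, lid up, on the green mat (about 4 mm off centre and 1° off lengthwise by camera), handed in at 40.4 s; early tries slipped and it fell back into the box once before being lifted, and I did not re-check the yellow tray or the other things by camera afterwards.

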